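Make up the repair kit in the seated tray

ROBOT

A 6-joint arm with a two-finger parallel gripper is mounted at the origin on a cart in front of the work surface, level with it; the furniture and walls round the work are solid. World frame = base frame: x ahead of the robot, y to its left, z up, the work surface at z = 0. Lengths are in m, angles in rad, forces in N, time in s.
With the tool pointing down it reaches from about 0.375 to 0.975 m from the base axis. Payload 3.8 kg.
Tool frame: the origin (TCP) lies at the very end of the fingers, on their centre line; the grasp point (between the pads) lies bot.grip_point_offset behind it (bot.grip_point_offset is the distance from the TCP to the grasp point, in m); z points along the fingers, y is the line along which they close (so a half turn about z gives the same grasp; the last joint's range is limited). The gripper opens to 85 mm and grips with 20 to 120 N. Pads are 22 mm wide; open, the fingers measure 114 mm over their backs; the gripper's body (76 mm by 85 mm) begins 54 mm behind the grasp point. The pads swing forward as they close: fully open they stand 13 mm farther back than shut.
Start: joints at [1.293, 0.264, 1.604, -0, 1.274, -0.037], TCP at [0.161, 0.656, 0.206] pointing down, gripper open.
Joint ranges: [-2.63, 2.63], [-0.94, 2.18], [0.31, 2.57], [-1.31, 4.45], [0, 2.66], [-2.55, 2.55]. Speed limits (rad/s): [2.57, 2.57, 3.14, 3.14, 3.14, 3.14].

INTERFACE

Orientations are given as a rotation vector (axis times angle).
In Python, from workcell import bot, vision gives the robot as it stands.
- The arm moves only by the tool play_rows, never from a script. Its argument "rows" is a list of rows, each an object of numbers: "dx", "dy", "dz": the shift along the tool's x, y, z as a fraction of full scale; "roll": the turn about the tool's z as a fraction of full scale; "fingers": the closure, from 0 (fully open) to 1 (shut). In form: [{"dx": .., "dy": .., "dz": .., "roll": .., "fingers": ..}, ...]. A call has 1 to 20 rows; each row shifts and turns the commanded pose from where the row before left it, along the tool's axes as they then stand; what a row does not reach is not made up. Full scale, the value 1, is 0.04 m for a shift and 4 degrees for a turn. A row lasts 1/12 s, in which the tool goes at most 41.7 mm and 7.16 degrees, less where a joint would pass 70% of its speed; a pose out of reach is approached as far as the arm can. A call with a number of a shift or a turn outside -1 to 1 is refused whole. A call with a gripper value outside its range is refused whole. The fingers move at their own pace and stop on an object; "grip_force" is the grip in N (left out, the last holds). Time passes only in rows, so rows that do not move let the fingers close. It gives the time, the measured TCP pose, the force and the opening at its end, in the units of the state.
- bot.read_state(): the state, without advancing time (a new reading comes with each control period).
- vision.read_camera(name): name is "side" or "top"; returns a dict with "pixels" (400x640x3 uint8, red, green, blue), "depth" (400x640 float32, m along the optical axis (not along the pixel's ray), 0 where there is no reading), "fx", "fy", "cx", "cy" (pixels), "distortion" ([k1, k2, p1, p2, k3] as OpenCV has them; the pictures are not rectified), "R" (3x3) and "t" (3): a world point X has camera coordinates R X + t. Camera axes: x right, y down, z forward; pixel columns grow to the right and rows downward; lengths in m; the calibration is good to about 2 mm. A picture is of the moment at which its call begins.
- bot.finish_job(): hands the job in, once; it reports no verdict.
The state is a dict: "time": time; "q": joint angles; "joint_vel": joint speeds; "joint_torque": joint torques, N m; "tool_pos": TCP position; "tcp_rot": TCP orientation; "wrist_force": force on the tool from outside, world axes, zero at the start; "torque": the same for the moment, N m; "width": opening from 0.0 (shut) to 1.0 (fully open).
Only numpy, scipy, OpenCV 4.12 (cv2) and the standard library are available. Lean on these libraries where they do the work, as an engineer would, in place of code of your own. Each camera call takes 0.05 s, during which the arm holds its last target. There are 200 camera calls.

TASK

Make up the repair kit: set the small lying carton, the capacitor can and the tall standing carton in the wooden tray, one at a time from the lowest to the tallest, so that the hand never reaches down beside a taller part. Each goes flat on the floor inside the seat shaped for it (the carton lying lengthwise in the oblong seat, the can upright in the round one, the tall carton upright in the square one). Leave the longer carton, the flat carton and the solder reel, which do not belong to the kit, where they are.

Things in the scene. Friction and masses are not known exactly. Their poses are not given: they have to be found in the camera images.
- small_carton_centre (a point): centre of the small oblong cardboard carton lying on its side, red printed, 30 wide x 70 long x 30 mm high; to be gathered. Its long side runs along its y axis, z up; the point is 15 mm above its underside. Loose, about 30 g.
- capacitor_can_centre (a point): centre of the capacitor can, a white upright cylinder 35 mm in diameter and 62 mm high; to be gathered. z up along its axis; the point is 31 mm above its underside. Loose.
- tall_carton_centre (a point): centre of the tall carton standing on its end, blue printed, 36 x 36 mm and 85 mm high; to be gathered. x and y are square to its sides, z up; the point is 42.5 mm above its underside. Loose, about 30 g.
- long_carton_centre (a point): centre of the longer lying carton, yellow printed, 36 wide x 85 long (y) x 36 mm high: a look-alike of the small carton that stays where it is. The point is 18 mm above its underside. Loose.
- flat_carton_centre (a point): centre of the flat carton, white printed, 45 wide x 65 long (y) x 20 mm high: a look-alike that stays where it is. The point is 10 mm above its underside. Loose.
- solder_reel_centre (a point): centre of the upright reel of solder with blue flanges, 59 mm in diameter and 43 mm high: round but wider and lower than the can; stays where it is. The point is 21.5 mm above its underside. Loose.
- long_seat_floor (a point): centre of the floor of the oblong seat, for the small carton: four dark steel corner angles, 6 mm high (legs 14 mm, sides open between them), round a clear rectangle of 90 mm (x axis, its long way, across the tray) x 50 mm (y axis, along the tray); z up. Floor 10 mm above the bench.
- square_seat_floor (a point): centre of the floor of the square seat, for the tall carton: four dark steel corner angles, 6 mm high, round a clear square of 56 x 56 mm; x across the tray, y along it, z up. Floor 10 mm above the bench. The three seats lie in a row, 88 mm apart, in changing order, in a wooden tray 116 x 288 mm with a lip 12 mm high, fixed to the bench.
- round_seat_floor (a point): centre of the floor of the round seat, for the capacitor can: a dark steel ring, 6 mm high, inner diameter 56 mm, wall 4 mm; x across the tray, y along it, z up. In the same tray, floor 10 mm above the bench.
- radio: big wooden table radio, fixed, 380 deep (x) x 640 wide (y) x 408 mm high; origin at the centre of its underside, front face towards its -x, 170 mm ahead of the origin, with small knobs to 190 mm. It stands close behind the tray: keep hand and arm clear of it.
There are look-alikes about, which are no part of the job. Leave any purple or turquoise look-alike of the part that bears tall_carton_centre alone.

How it is judged:
By the outcome, as a careful person would: the job done as asked, in the order asked, and still so for the second after the job is handed in, with the robot touching nothing.
It also fails if it takes over 123 s, if anything falls off the work surface, if the arm or the gripper's body presses on something with over 40 N, if the wrist force passes 120 N, or if a joint passes its speed limit or range.

## Working session

There is one attempt and no reset: what is moved stays moved. The work goes in short steps, Python scripts to look and compute and a tool call to move; the robot and the scene stay as the last step left them, time stands still between calls to the robot, and variables do not carry over. Pictures are saved under pics/ and viewed, on a budget of 14 in all, crops included, one or two more only if the job needs it, and the job is handed in when it is done.

Besides the shell and the picture viewer there is one more tool, called after "Call:" by a JSON object that holds its "name" and its "arguments". play_rows: Moves the arm, as the interface text tells. Its arguments: {"type":"object","properties":{"rows":{"type":"array","items":{"type":"object","properties":{"dx":{"type":"number","minimum":-1,"maximum":1},"dy":{"type":"number","minimum":-1,"maximum":1},"dz":{"type":"number","minimum":-1,"maximum":1},"roll":{"type":"number","minimum":-1,"maximum":1},"fingers":{"type":"number"}}}},"grip_force":{"type":"number"}},"required":["rows"]}

```bash
ls; mkdir -p pics; python3 - <<'E'
from workcell import bot, vision
import cv2,numpy as np
print(bot.read_state(), bot.grip_point_offset)
for n in("top","side"):
    c=vision.read_camera(n); np.savez(f"{n}0.npz",**c)
    cv2.imwrite(f"pics/{n}0.png",c["pixels"][:,:,::-1])
    print(n,c["fx"],c["cx"],c["cy"],c["distortion"],-c["R"].T@c["t"],c["R"])
E
```

```text
pics
{'time': 0.0, 'q': array([ 1.29309282e+00,  2.64747559e-01,  1.60543360e+00,  1.91426704e-05,
        1.27371646e+00, -3.69273682e-02]), 'joint_vel': array([-0.00050733, -0.00053498, -0.00086278, -0.00020515,  0.0024724 ,
        0.00152863]), 'joint_torque': array([-6.92272461e-04, -5.15115952e+01, -3.67313004e+01, -1.88510585e-04,
        1.31772197e-02, -1.58019509e-05]), 'tool_pos': array([0.16074468, 0.65473056, 0.20443371]), 'tcp_rot': array([-0.37726034, -3.11847462,  0.00357098]), 'wrist_force': array([-0.16246436, -0.19714736, -0.91035765]), 'torque': array([0.04405523, 0.03844624, 0.01759082]), 'width': 0.9986079384204972} 0.0187
top 404.8031810541869 315.1542557686992 204.35922392686697 [-0.0718726  0.         0.         0.         0.       ] [ 0.45074424 -0.13059193  1.35255536] [[-0.01178503 -0.99989806  0.00806174]
 [-0.9938801   0.01082777 -0.1099323 ]
 [ 0.1098338  -0.00930796 -0.99390638]]
side 368.86432346589766 313.3916126270497 194.47083460441834 [0.02592191 0.         0.         0.         0.        ] [ 0.75523276 -0.59544071  0.91853763] [[ 0.95239246  0.30479168  0.00711631]
 [ 0.26798684 -0.82580137 -0.49622087]
 [-0.14536733  0.47450409 -0.86816715]]
```

View pics/top0.png

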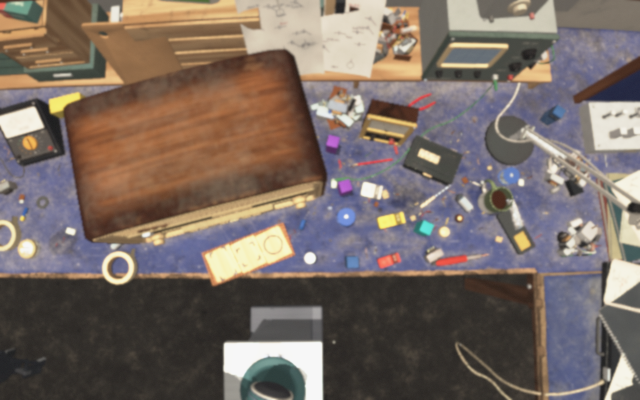

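View pics/side0.png

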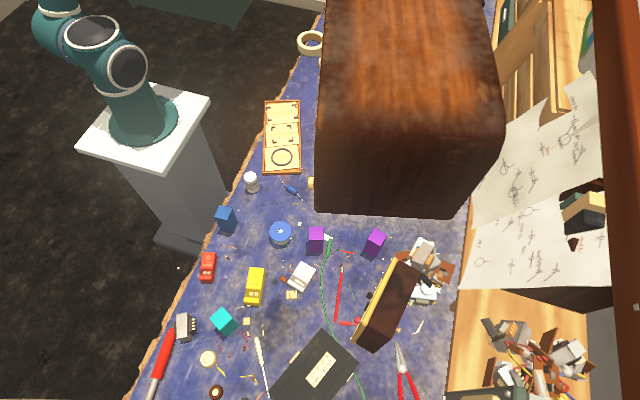

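The top view shows, in the work row, the can at (310,258), a blue square at (352,262), the red carton at (388,261), the reel at (346,216), the yellow carton at (390,220), the white flat carton at (373,190), the turquoise look-alike at (426,228), the purple ones at (345,187) and (333,143), and the tray at (248,253). The side view agrees: can (251,182), blue (225,220), red (208,267). Next I'll take one enlarged composite to confirm these and the seat order.

```bash
cat > h.py <<'E'
import numpy as np, cv2
from workcell import bot, vision
def ray(c,uv):
    K=np.array([[c["fx"],0,c["cx"]],[0,c["fy"],c["cy"]],[0,0,1.]])
    p=cv2.undistortPoints(np.float64(uv).reshape(-1,1,2),K,np.float64(c["distortion"]))[:,0]
    d=np.c_[p,np.ones(len(p))]@c["R"]; return -c["R"].T@c["t"],d
def plane(c,uv,z):
    o,d=ray(c,uv); return o+d*((z-o[2])/d[:,2])[:,None]
def cloud(c):
    v,u=np.mgrid[:400,:640]; o,d=ray(c,np.c_[u.ravel(),v.ravel()])
    return (o+d*c["depth"].reshape(-1,1)).reshape(400,640,3)
def look(n,save=None):
    c=vision.read_camera(n)
    if save: np.savez(save,**c)
    return c
def proj(c,P):
    K=np.array([[c["fx"],0,c["cx"]],[0,c["fy"],c["cy"]],[0,0,1.]])
    return cv2.projectPoints(np.float64(P).reshape(-1,1,3),cv2.Rodrigues(np.float64(c["R"]))[0],np.float64(c["t"]),K,np.float64(c["distortion"]))[0][:,0]
E
python3 - <<'E'
from h import *
t=dict(np.load("top0.npz"));s=dict(np.load("side0.npz"))
a=cv2.resize(t["pixels"][170:290,195:445],(800,384),interpolation=2)
b=cv2.resize(s["pixels"][90:300,190:330],(400,600),interpolation=2)
cv2.imwrite("pics/topz.png",a[:,:,::-1]);cv2.imwrite("pics/sidez.png",b[:,:,::-1])
C=cloud(t);print("depth",(t["depth"]>0).mean())
for n,(u,v) in dict(can=(310,258),blue=(352,262),red=(388,261),reel=(346,216),yel=(390,220),white=(373,190),tray=(248,253),bench=(330,262),radio=(200,130)).items(): print(n,C[v,u].round(3))
E
```

```text
depth 0.9958828125
can [ 0.423 -0.124  0.053]
blue [ 0.409 -0.255  0.084]
red [ 0.409 -0.378  0.029]
reel [ 0.557 -0.243  0.037]
yel [ 0.542 -0.387  0.038]
white [ 0.645 -0.337  0.016]
tray [0.44  0.081 0.008]
bench [ 0.407 -0.19  -0.   ]
radio [0.741 0.138 0.4  ]
```

View pics/topz.png

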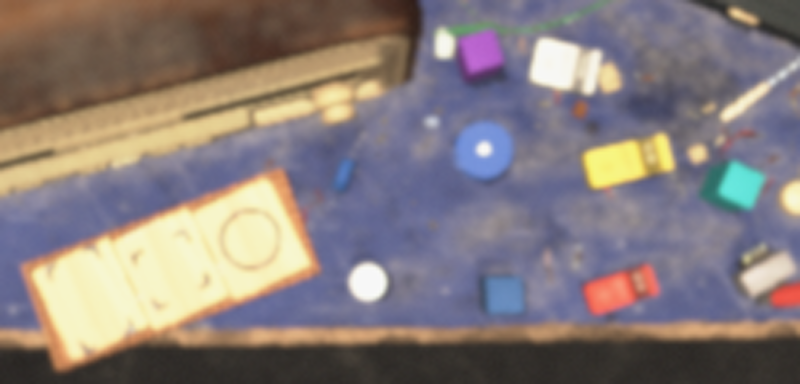

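View pics/sidez.png

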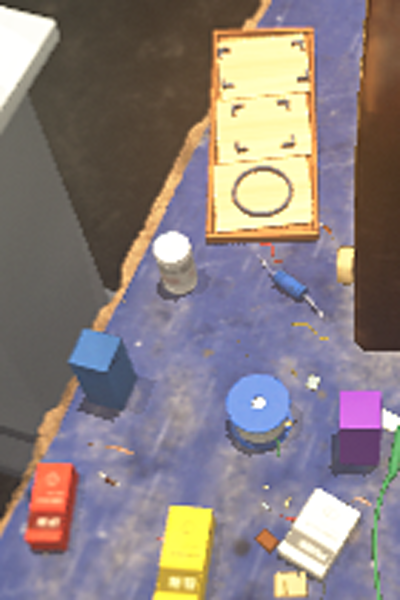

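Seat order, from the robot's left (+y) to right: oblong, square, round. Parts to gather: the red carton (388,261), which is smaller than the yellow one at (390,220); the white can (310,258); and the blue carton (352,262). The tall-carton look-alikes are purple or turquoise and stay. Measuring next.

```bash
cat > m.py <<'E'
from h import *
def masks(c):
    h=cv2.cvtColor(c["pixels"],cv2.COLOR_RGB2HSV).astype(int);H,S,V=h[...,0],h[...,1],h[...,2]
    return dict(red=((H<8)|(H>172))&(S>140)&(V>90),blue=(H>98)&(H<118)&(S>130)&(V>70),white=(S<60)&(V>150),wood=(H>5)&(H<30)&(V>120)&(S>40))
def rect(c,name,top,near,r=.08,zt=None):
    C=cloud(c);m=masks(c)[name]&(np.hypot(C[...,0]-near[0],C[...,1]-near[1])<r)
    m&=(abs(C[...,2]-top)<(zt or .012))
    n,l,st,_=cv2.connectedComponentsWithStats(m.astype(np.uint8));
    k=1+st[1:,4].argmax();v,u=np.nonzero(l==k)
    P=plane(c,np.c_[u,v],top)[:,:2]
    q=cv2.minAreaRect(np.float32(P*1000)); 
    return P.mean(0).round(4),np.round(q[0],1),np.round(q[1],1),round(q[2],1),len(u)
if __name__=="__main__":
    t=dict(np.load("top0.npz"));s=dict(np.load("side0.npz"))
    for n,c in(("top",t),("side",s)):
        for a in (("red",.03,(.41,-.38)),("white",.062,(.423,-.124)),("blue",.085,(.41,-.255))): print(n,a[0],*rect(c,*a,zt=.02))
        print(n,"tray",*rect(c,"wood",.012,(.44,.08),.2,.01))
    # tray seat marks: dark pixels inside the tray, side view
    for n,c in(("top",t),("side",s)):
        C=cloud(c);g=cv2.cvtColor(c["pixels"],cv2.COLOR_RGB2GRAY)
        print(n, (C[:,:,2][np.hypot(C[...,0]-.44,C[...,1]-.08)<.03]).mean())
E
python3 m.py
```

```text
top red [ 0.4095 -0.3688] [ 409.8 -369.4] [28.3 49.1] 19.3 110
top white [ 0.423  -0.1241] [ 422.8 -124.3] [31.7 31.5] 89.3 96Traceback (most recent call last):
  File "m.py", line 16, in <module>
    for a in (("red",.03,(.41,-.38)),("white",.062,(.423,-.124)),("blue",.085,(.41,-.255))): print(n,a[0],*rect(c,*a,zt=.02))
                                                                                                           ~~~~^^^^^^^^^^^^^
  File "m.py", line 9, in rect
    k=1+st[1:,4].argmax();v,u=np.nonzero(l==k)
        ~~~~~~~~~~~~~~~^^
ValueError: attempt to get argmax of an empty sequence
```

```bash
cat > m.py <<'E'
from h import *
def rect(c,top,near,r,lo,hi):
    """footprint of the pixels whose depth lies between lo and hi, cast on the plane z=top"""
    C=cloud(c);m=(np.hypot(C[...,0]-near[0],C[...,1]-near[1])<r)&(C[...,2]>lo)&(C[...,2]<hi)
    n,l,st,_=cv2.connectedComponentsWithStats(m.astype(np.uint8))
    k=1+st[1:,4].argmax();v,u=np.nonzero(l==k)
    P=plane(c,np.c_[u,v],top)[:,:2];q=cv2.minAreaRect(np.float32(P*1000))
    return (P.mean(0)*1000).round(1),np.round(q[0],1),np.round(q[1],1),round(q[2],1),len(u)
O=dict(red=(.03,(.41,-.38),.06,.02,.045),can=(.062,(.423,-.124),.04,.05,.08),blue=(.085,(.41,-.255),.05,.073,.1))
if __name__=="__main__":
    t=dict(np.load("top0.npz"));s=dict(np.load("side0.npz"))
    for n,c in(("top",t),("side",s)):
        for k,a in O.items(): print(n,k,*rect(c,*a))
        C=cloud(c);h=cv2.cvtColor(c["pixels"],cv2.COLOR_RGB2HSV)
        m=(h[...,0]<32)&(h[...,0]>4)&(h[...,2]>110)&(np.hypot(C[...,0]-.44,C[...,1]-.08)<.17)&(C[...,2]>.004)&(C[...,2]<.03)
        m=cv2.morphologyEx(m.astype(np.uint8),cv2.MORPH_CLOSE,np.ones((5,5)));_,l,st,_=cv2.connectedComponentsWithStats(m);l=l==1+st[1:,4].argmax()
        v,u=np.nonzero(l);P=plane(c,np.c_[u,v],.012)[:,:2];q=cv2.minAreaRect(np.float32(P*1000));print(n,"tray",*[np.round(x,1) for x in q])
        # rectified tray floor patch, 0.5 mm per pixel
        P=np.mgrid[.34:.54:.001,-.1:.25:.001];g=np.dstack([P[0],P[1],np.full(P[0].shape,.016)])
        uv=proj(c,g).reshape(*P[0].shape,2).astype(np.float32)
        im=cv2.remap(c["pixels"],uv[...,0],uv[...,1],1);im=im[::-1,::-1]  # up=+x, left=+y
        np.save(n+"_rect.npy",im)
    a=np.vstack([cv2.resize(np.load(n+"_rect.npy"),(525,300)) for n in("top","side")]);cv2.imwrite("pics/rect.png",np.ascontiguousarray(a[:,:,::-1]))
E
python3 m.py
```

```text
top red [ 410.9 -378.9] [ 410.9 -378.9] [29.6 69.6] 17.2 203
top can [ 423.  -124.1] [ 422.8 -124.3] [31.7 31.5] 89.3 96
top blue [ 409.1 -256.5] [ 409.2 -256.5] [34.3 37.2] 88.9 138
top tray [434.7  87.1] [116.  303.6] 20.0
side red [ 417.5 -385.8] [ 416.3 -384.7] [35.5 69.6] 17.7 378
side can [ 430.3 -129.8] [ 430.6 -131. ] [32.8 39.6] 22.1 131
side blue [ 416.1 -261.3] [ 416.2 -260.9] [40.1 40.9] 4.0 225
side tray [445.5  75.5] [126.  293.2] 21.7
```

View pics/rect.png

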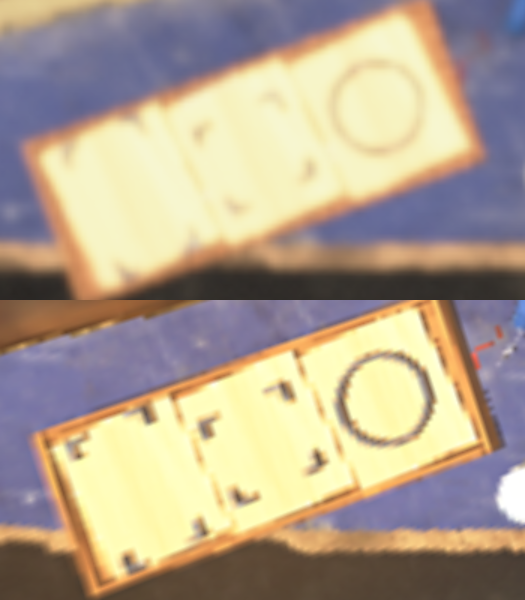

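The rectified views (top image above, side image below) show three seats in a row at about 20° yaw: oblong at rect px (129,195), square at (253,152), ring at (377,106), spaced 88 mm as stated. The two cameras disagree by a constant offset of about 6 mm, which I'll settle against the gripper itself. First, the radio's clearance and the path.

```bash
cat > plan.py <<'E'
import numpy as np
from scipy.spatial.transform import Rotation as R
from workcell import bot
def st():
    s=bot.read_state();m=R.from_rotvec(s["tcp_rot"]).as_matrix()
    print("t %.2f"%s["time"],"tcp",s["tool_pos"].round(4),"theta %.1f"%np.degrees(np.arctan2(m[1,1],m[0,1])),"tilt",m[:,2].round(3),"F",s["wrist_force"].round(1),"w %.3f"%s["width"],"q",s["q"].round(2));return s,m
def rows(wps):
    """wps: list of (x,y,z,theta_deg,n): rows in tool axes from the measured pose"""
    s,m=st();p=s["tool_pos"].copy();th=np.degrees(np.arctan2(m[1,1],m[0,1]))
    for x,y,z,t,n in wps:
        P0=p.copy();t0=th
        for i in range(n):
            g=P0+(np.array([x,y,z])-P0)*(i+1)/n;d=g-p;a=np.radians(th)
            Y=np.array([np.cos(a),np.sin(a),0]);X=np.array([-np.sin(a)*1.,np.cos(a),0])*1.0
            X=np.cross(Y,[0,0,-1])
            dt=t0+(t-t0)*(i+1)/n-th
            print("dx %.3f dy %.3f dz %.3f roll %.3f"%(d@X/.04,d@Y/.04,-d[2]/.04,-dt/4), "-> ",g.round(3));p=g;th+=dt
E
python3 - <<'E'
from h import *; from plan import *
for n in("top","side"):
    c=dict(np.load(n+"0.npz"));C=cloud(c)
    for y in(.5,.4,.3,.2,.1,0,-.05,-.1):
        m=(abs(C[...,1]-y)<.01)&(C[...,2]>.06)&(C[...,0]>.2)&(C[...,0]<.8);print(n,y,np.sort(C[...,0][m])[3:5].round(3) if m.sum()>5 else None)
rows([(.12,.42,.22,76,6),(.30,.33,.22,60,5),(.41,.15,.22,40,6),(.42,-.06,.22,30,6),(.42,-.26,.22,17,6),(.413,-.38,.18,17,4)])
E
```

```text
top 0.5 [0.719 0.73 ]
top 0.4 [0.479 0.479]
top 0.3 [0.505 0.505]
top 0.2 [0.521 0.523]
top 0.1 [0.548 0.548]
top 0 [0.574 0.575]
top -0.05 [0.591 0.591]
top -0.1 [0.582 0.583]
side 0.5 None
side 0.4 None
side 0.3 None
side 0.2 [0.535 0.573]
side 0.1 [0.56 0.56]
side 0 [0.583 0.583]
side -0.05 [0.597 0.597]
side -0.1 [0.588 0.589]
t 0.10 tcp [0.1608 0.6548 0.2045] theta 76.2 tilt [-0.001 -0.002 -1.   ] F [ 0.1 -0.1 -0.6] w 0.999 q [ 1.29  0.26  1.61 -0.    1.27 -0.04]
dx -0.068 dy -0.991 dz -0.064 roll 0.008 ->  [0.154 0.616 0.207]
dx -0.069 dy -0.991 dz -0.064 roll 0.008 ->  [0.147 0.577 0.21 ]
dx -0.069 dy -0.991 dz -0.064 roll 0.008 ->  [0.14  0.537 0.212]
dx -0.070 dy -0.991 dz -0.064 roll 0.008 ->  [0.134 0.498 0.215]
dx -0.071 dy -0.990 dz -0.064 roll 0.008 ->  [0.127 0.459 0.217]
dx -0.071 dy -0.990 dz -0.064 roll 0.008 ->  [0.12 0.42 0.22]
dx -0.982 dy -0.219 dz -0.000 roll 0.800 ->  [0.156 0.402 0.22 ]
dx -0.993 dy -0.164 dz -0.000 roll 0.800 ->  [0.192 0.384 0.22 ]
dx -1.000 dy -0.108 dz -0.000 roll 0.800 ->  [0.228 0.366 0.22 ]
dx -1.005 dy -0.052 dz -0.000 roll 0.800 ->  
[... 834 characters left out ...]
17 ->  [ 0.42 -0.06  0.22]
dx -0.722 dy -0.417 dz -0.000 roll 0.542 ->  [ 0.42  -0.093  0.22 ]
dx -0.737 dy -0.389 dz -0.000 roll 0.542 ->  [ 0.42  -0.127  0.22 ]
dx -0.751 dy -0.361 dz -0.000 roll 0.542 ->  [ 0.42 -0.16  0.22]
dx -0.764 dy -0.332 dz -0.000 roll 0.542 ->  [ 0.42  -0.193  0.22 ]
dx -0.776 dy -0.303 dz -0.000 roll 0.542 ->  [ 0.42  -0.227  0.22 ]
dx -0.787 dy -0.274 dz -0.000 roll 0.542 ->  [ 0.42 -0.26  0.22]
dx -0.704 dy -0.261 dz 0.250 roll -0.000 ->  [ 0.418 -0.29   0.21 ]
dx -0.704 dy -0.261 dz 0.250 roll -0.000 ->  [ 0.416 -0.32   0.2  ]
dx -0.704 dy -0.261 dz 0.250 roll -0.000 ->  [ 0.415 -0.35   0.19 ]
dx -0.704 dy -0.261 dz 0.250 roll -0.000 ->  [ 0.413 -0.38   0.18 ]
```

Call:
{"name": "play_rows", "arguments": {"rows": [{"dx":-0.07,"dy":-0.99,"dz":-0.06},{"dx":-0.07,"dy":-0.99,"dz":-0.06},{"dx":-0.07,"dy":-0.99,"dz":-0.06},{"dx":-0.07,"dy":-0.99,"dz":-0.06},{"dx":-0.07,"dy":-0.99,"dz":-0.06},{"dx":-0.07,"dy":-0.9,"dz":-0.06},{"dx":-0.98,"dy":-0.2,"roll":0.8},{"dx":-0.98,"dy":-0.15,"roll":0.8},{"dx":-0.98,"dy":-0.1,"roll":0.8},{"dx":-0.98,"dy":-0.05,"roll":0.8},{"dx":-0.98,"dy":0,"roll":0.8},{"dx":-0.77,"dy":-0.42,"roll":0.83},{"dx":-0.8,"dy":-0.38,"roll":0.83},{"dx":-0.82,"dy":-0.33,"roll":0.83},{"dx":-0.83,"dy":-0.28,"roll":0.83},{"dx":-0.85,"dy":-0.23,"roll":0.83},{"dx":-0.86,"dy":-0.18,"roll":0.83}]}}

```text
validation failed for argument at $.ro...
```

Call:
{"name": "play_rows", "arguments": {"rows": [{"dx":-0.7,"dy":-0.53,"roll":0.42},{"dx":-0.71,"dy":-0.51,"roll":0.42},{"dx":-0.73,"dy":-0.49,"roll":0.42},{"dx":-0.74,"dy":-0.47,"roll":0.42},{"dx":-0.75,"dy":-0.45,"roll":0.42},{"dx":-0.77,"dy":-0.42,"roll":0.42},{"dx":-0.72,"dy":-0.42,"roll":0.54},{"dx":-0.74,"dy":-0.39,"roll":0.54},{"dx":-0.75,"dy":-0.36,"roll":0.54},{"dx":-0.76,"dy":-0.33,"roll":0.54},{"dx":-0.78,"dy":-0.3,"roll":0.54},{"dx":-0.79,"dy":-0.27,"roll":0.54},{"dx":-0.7,"dy":-0.26,"dz":0.25},{"dx":-0.7,"dy":-0.26,"dz":0.25},{"dx":-0.7,"dy":-0.26,"dz":0.25},{"dx":-0.7,"dy":-0.26,"dz":0.25},{},{}]}}

```text
validation failed for argument at $.ro...
```

```bash
python3 - <<'E'
from h import *; from plan import *
s,m=st(); tp=s["tool_pos"]
for n in("top","side"):
    c=look(n,n+"1.npz"); u=proj(c,[tp])[0];im=c["pixels"].copy()
    print(n,u, proj(c,[tp-m[:,2]*.0+m[:,1]*.0425,tp-m[:,1]*.0425]))
    if n=="side":
        x,y=u.astype(int);x0,y0=x-60,y-70
        z=cv2.resize(im[y0:y0+130,x0:x0+130],None,fx=4.5,fy=4.5,interpolation=2);cv2.drawMarker(z,tuple(((u-[x0,y0])*4.5).astype(int).tolist()),(0,255,0),0,16,1)
        for q in proj(c,[tp+m[:,1]*.0425,tp-m[:,1]*.0425]): cv2.drawMarker(z,tuple(((q-[x0,y0])*4.5).astype(int).tolist()),(255,0,255),0,16,1)
        cv2.imwrite("pics/tcp1.png",z[:,:,::-1])
E
```

```text
t 0.10 tcp [0.1608 0.6548 0.2045] theta 76.2 tilt [-0.001 -0.002 -1.   ] F [ 0.1 -0.1 -0.6] w 0.999 q [ 1.29  0.26  1.61 -0.    1.27 -0.04]
top [ 38.3492493  352.31849375] [[ 25.13164986 348.32644887]
 [ 51.74697402 356.30829526]]
side [258.80458546 -45.92366555] [[265.83468402 -51.56213686]
 [251.5783408  -40.13658498]]Traceback (most recent call last):
  File "<stdin>", line 8, in <module>
cv2.error: OpenCV(4.12.0) /io/opencv/modules/imgproc/src/resize.cpp:4208: error: (-215:Assertion failed) !ssize.empty() in function 'resize'
```

Both calls were refused, probably because every field must be present. I'll send full rows.

Call:
{"name": "play_rows", "arguments": {"rows": [{"dx":-0.07,"dy":-0.99,"dz":-0.06,"roll":0,"fingers":0},{"dx":-0.07,"dy":-0.99,"dz":-0.06,"roll":0,"fingers":0},{"dx":-0.07,"dy":-0.99,"dz":-0.06,"roll":0,"fingers":0},{"dx":-0.07,"dy":-0.99,"dz":-0.06,"roll":0,"fingers":0},{"dx":-0.07,"dy":-0.99,"dz":-0.06,"roll":0,"fingers":0},{"dx":-0.07,"dy":-0.9,"dz":-0.06,"roll":0,"fingers":0},{"dx":-0.98,"dy":-0.2,"dz":0,"roll":0.8,"fingers":0},{"dx":-0.98,"dy":-0.15,"dz":0,"roll":0.8,"fingers":0},{"dx":-0.98,"dy":-0.1,"dz":0,"roll":0.8,"fingers":0},{"dx":-0.98,"dy":-0.05,"dz":0,"roll":0.8,"fingers":0},{"dx":-0.98,"dy":0,"dz":0,"roll":0.8,"fingers":0},{"dx":-0.77,"dy":-0.42,"dz":0,"roll":0.83,"fingers":0},{"dx":-0.8,"dy":-0.38,"dz":0,"roll":0.83,"fingers":0},{"dx":-0.82,"dy":-0.33,"dz":0,"roll":0.83,"fingers":0},{"dx":-0.83,"dy":-0.28,"dz":0,"roll":0.83,"fingers":0},{"dx":-0.85,"dy":-0.23,"dz":0,"roll":0.83,"fingers":0},{"dx":-0.86,"dy":-0.18,"dz":0,"roll":0.83,"fingers":0}]}}

```text
time: 1.62
tool_pos: [0.4103, 0.1562, 0.2203]
tcp_rot: [1.325, 2.848, 0.001]
wrist_force: [-0.4, 1.0, -0.4]
width: 0.995
```

Call:
{"name": "play_rows", "arguments": {"rows": [{"dx":-0.7,"dy":-0.53,"dz":0,"roll":0.42,"fingers":0},{"dx":-0.71,"dy":-0.51,"dz":0,"roll":0.42,"fingers":0},{"dx":-0.73,"dy":-0.49,"dz":0,"roll":0.42,"fingers":0},{"dx":-0.74,"dy":-0.47,"dz":0,"roll":0.42,"fingers":0},{"dx":-0.75,"dy":-0.45,"dz":0,"roll":0.42,"fingers":0},{"dx":-0.77,"dy":-0.42,"dz":0,"roll":0.42,"fingers":0},{"dx":-0.72,"dy":-0.42,"dz":0,"roll":0.54,"fingers":0},{"dx":-0.74,"dy":-0.39,"dz":0,"roll":0.54,"fingers":0},{"dx":-0.75,"dy":-0.36,"dz":0,"roll":0.54,"fingers":0},{"dx":-0.76,"dy":-0.33,"dz":0,"roll":0.54,"fingers":0},{"dx":-0.78,"dy":-0.3,"dz":0,"roll":0.54,"fingers":0},{"dx":-0.79,"dy":-0.27,"dz":0,"roll":0.54,"fingers":0},{"dx":-0.7,"dy":-0.26,"dz":0.25,"roll":0,"fingers":0},{"dx":-0.7,"dy":-0.26,"dz":0.25,"roll":0,"fingers":0},{"dx":-0.7,"dy":-0.26,"dz":0.25,"roll":0,"fingers":0},{"dx":-0.7,"dy":-0.26,"dz":0.25,"roll":0,"fingers":0},{"dx":0,"dy":0,"dz":0,"roll":0,"fingers":0},{"dx":0,"dy":0,"dz":0,"roll":0,"fingers":0}]}}

```text
time: 3.12
tool_pos: [0.4143, -0.3722, 0.1789]
tcp_rot: [-1.865, -2.525, -0.001]
wrist_force: [-0.4, 0.8, 0.7]
width: 1.002
```

```bash
cat > tcpv.py <<'E'
from h import *; from plan import *; import sys
s,m=st(); tp=s["tool_pos"]; out=[]
for n in("top","side"):
    c=look(n,n+"1.npz"); P=[tp,tp+m[:,1]*.0425,tp-m[:,1]*.0425];U=proj(c,P)
    x0,y0=(U[0]-[50,60]).clip(0).astype(int)
    z=cv2.resize(c["pixels"][y0:y0+110,x0:x0+90],(360,440),interpolation=2)
    for q in U: cv2.drawMarker(z,tuple(((q-[x0,y0])*4).astype(int).tolist()),(0,255,0),0,16,1)
    out.append(cv2.copyMakeBorder(z,0,440-z.shape[0],0,360-z.shape[1],0));print(n,U.round(1).tolist())
cv2.imwrite(sys.argv[1],np.ascontiguousarray(np.hstack(out)[:,:,::-1]))
E
python3 tcpv.py pics/tcp1.png
```

```text
t 3.12 tcp [ 0.4143 -0.3722  0.1789] theta 17.1 tilt [-0.002  0.002 -1.   ] F [-0.4  0.8  0.7] w 1.002 q [-0.78  0.06  1.89  0.    1.19 -1.08]
top [[395.6, 260.6], [390.9, 246.6], [400.4, 274.8]]
side [[191.9, 236.8], [211.7, 237.1], [172.0, 236.6]]
```

View pics/tcp1.png

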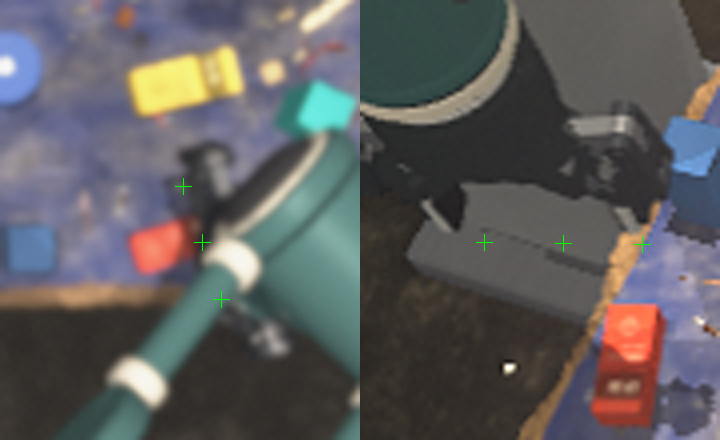

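```bash
python3 - <<'E'
from h import *; from plan import *
s,m=st();tp=s["tool_pos"]
for n in("side","top"):
    c=dict(np.load(n+"1.npz"));C=cloud(c).reshape(-1,3)
    L=(C-tp)@m
    for lo,hi in((-.03,-.01),(-.05,-.03),(-.07,-.05)):
        k=(abs(L[:,0])<.09)&(abs(L[:,1])<.11)&(L[:,2]>lo)&(L[:,2]<hi)
        for sg in(-1,1):
            q=L[k&(L[:,1]*sg>0)]
            if len(q)>4: print(n,lo,hi,sg,len(q),"x",np.percentile(q[:,0],[2,50,98]).round(3),"y",np.percentile(q[:,1],[2,50,98]).round(3))
    k=(abs(L[:,0])<.09)&(abs(L[:,1])<.11)&(L[:,2]<.01);print("lowest",L[k][:,2].max() if k.any() else None)
E
```

```text
t 3.22 tcp [ 0.4151 -0.3711  0.1801] theta 17.2 tilt [-0.     0.001 -1.   ] F [-0.   0.5 -0.2] w 0.997 q [-0.77  0.06  1.89  0.    1.19 -1.08]
side -0.05 -0.03 -1 29 x [-0.012 -0.004  0.009] y [-0.047 -0.043 -0.042]
side -0.05 -0.03 1 11 x [-0.013 -0.009 -0.007] y [0.045 0.051 0.055]
side -0.07 -0.05 -1 50 x [-0.013 -0.008  0.007] y [-0.055 -0.043 -0.042]
side -0.07 -0.05 1 40 x [-0.013 -0.009 -0.001] y [0.045 0.052 0.058]
lowest -0.03755744239994379
lowest -0.042793400227182234
```

By depth, the pads sit at ±0.043 m about the TCP, which agrees to about 2 mm, so the TCP is trustworthy. The capture range is ±27 mm, so I'll go down on the red carton.

```bash
python3 - <<'E'
from plan import *
rows([(.412,-.380,.06,17.2,5),(.412,-.380,.009,17.2,3)])
E
```

```text
t 3.22 tcp [ 0.4151 -0.3711  0.1801] theta 17.2 tilt [-0.     0.001 -1.   ] F [-0.   0.5 -0.2] w 0.997 q [-0.77  0.06  1.89  0.    1.19 -1.08]
dx -0.038 dy -0.028 dz 0.601 roll 0.001 ->  [ 0.415 -0.373  0.156]
dx -0.038 dy -0.028 dz 0.601 roll 0.001 ->  [ 0.414 -0.375  0.132]
dx -0.038 dy -0.028 dz 0.601 roll 0.001 ->  [ 0.413 -0.376  0.108]
dx -0.038 dy -0.028 dz 0.601 roll 0.001 ->  [ 0.413 -0.378  0.084]
dx -0.038 dy -0.028 dz 0.601 roll 0.001 ->  [ 0.412 -0.38   0.06 ]
dx 0.000 dy 0.000 dz 0.425 roll -0.000 ->  [ 0.412 -0.38   0.043]
dx 0.000 dy 0.000 dz 0.425 roll -0.000 ->  [ 0.412 -0.38   0.026]
dx 0.000 dy 0.000 dz 0.425 roll -0.000 ->  [ 0.412 -0.38   0.009]
```

Call:
{"name": "play_rows", "arguments": {"rows": [{"dx":-0.04,"dy":-0.03,"dz":0.6,"roll":0,"fingers":0},{"dx":-0.04,"dy":-0.03,"dz":0.6,"roll":0,"fingers":0},{"dx":-0.04,"dy":-0.03,"dz":0.6,"roll":0,"fingers":0},{"dx":-0.04,"dy":-0.03,"dz":0.6,"roll":0,"fingers":0},{"dx":-0.04,"dy":-0.03,"dz":0.6,"roll":0,"fingers":0},{"dx":0,"dy":0,"dz":0.4,"roll":0,"fingers":0},{"dx":0,"dy":0,"dz":0.4,"roll":0,"fingers":0},{"dx":0,"dy":0,"dz":0.4,"roll":0,"fingers":0},{"dx":0,"dy":0,"dz":0,"roll":0,"fingers":0},{"dx":0,"dy":0,"dz":0,"roll":0,"fingers":0}]}}

```text
time: 4.05
tool_pos: [0.4118, -0.3795, 0.0121]
tcp_rot: [-1.861, -2.529, -0.001]
wrist_force: [0.1, -0.4, -0.5]
width: 1.004
```

```bash
python3 tcpv.py pics/tcp2.png
```

```text
t 4.05 tcp [ 0.4118 -0.3795  0.0121] theta 17.3 tilt [-0.001  0.001 -1.   ] F [ 0.1 -0.4 -0.5] w 1.004 q [-0.79  0.25  2.02  0.    0.88 -1.09]
top [[387.5, 259.9], [383.3, 247.7], [391.6, 272.3]]
side [[208.0, 265.1], [224.8, 265.3], [191.1, 265.0]]
```

View pics/tcp2.png

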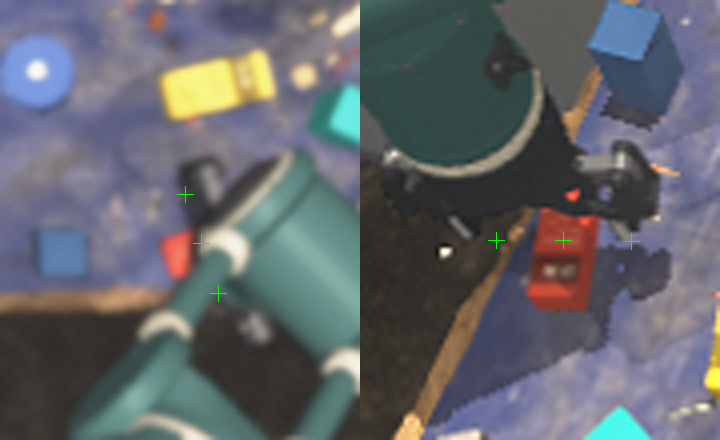

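The carton is between the open fingers in the side view (carton about (563,260), fingers either side), with the TCP marker near its middle. Closing.

Call:
{"name": "play_rows", "arguments": {"rows": [{"dx":0,"dy":0,"dz":0.05,"roll":0,"fingers":1},{"dx":0,"dy":0,"dz":0,"roll":0,"fingers":1},{"dx":0,"dy":0,"dz":0,"roll":0,"fingers":1},{"dx":0,"dy":0,"dz":0,"roll":0,"fingers":1},{"dx":0,"dy":0,"dz":0,"roll":0,"fingers":1},{"dx":0,"dy":0,"dz":0,"roll":0,"fingers":1},{"dx":0,"dy":0,"dz":0,"roll":0,"fingers":1},{"dx":0,"dy":0,"dz":0,"roll":0,"fingers":1},{"dx":0,"dy":0,"dz":0,"roll":0,"fingers":1},{"dx":0,"dy":0,"dz":0,"roll":0,"fingers":1},{"dx":0,"dy":0,"dz":0,"roll":0,"fingers":1},{"dx":0,"dy":0,"dz":0,"roll":0,"fingers":1}], "grip_force": 30}}

```text
time: 5.15
tool_pos: [0.4119, -0.381, 0.0101]
tcp_rot: [-1.863, -2.529, 0.0]
wrist_force: [0.1, -0.5, 0.1]
width: 0.001
```

```bash
python3 - <<'E'
from plan import *
# up, then round the arc to the long seat (.409,.163), theta 110
rows([(.412,-.38,.17,17.2,5),(.46,-.2,.19,45,7),(.46,-.03,.19,75,7),(.40,.155,.15,110,9)])
E
```

```text
t 5.15 tcp [ 0.4119 -0.381   0.0101] theta 17.2 tilt [-0.  0. -1.] F [ 0.1 -0.5  0.1] w 0.001 q [-0.79  0.25  2.02 -0.    0.87 -1.09]
dx 0.005 dy 0.002 dz -0.799 roll 0.002 ->  [ 0.412 -0.381  0.042]
dx 0.005 dy 0.002 dz -0.799 roll 0.002 ->  [ 0.412 -0.381  0.074]
dx 0.005 dy 0.002 dz -0.799 roll 0.002 ->  [ 0.412 -0.38   0.106]
dx 0.005 dy 0.002 dz -0.799 roll 0.002 ->  [ 0.412 -0.38   0.138]
dx 0.005 dy 0.002 dz -0.799 roll 0.002 ->  [ 0.412 -0.38   0.17 ]
dx 0.563 dy 0.354 dz -0.071 roll -0.993 ->  [ 0.419 -0.354  0.173]
dx 0.538 dy 0.392 dz -0.071 roll -0.993 ->  [ 0.426 -0.329  0.176]
dx 0.509 dy 0.428 dz -0.071 roll -0.993 ->  [ 0.433 -0.303  0.179]
dx 0.478 dy 0.463 dz -0.071 roll -0.993 ->  [ 0.439 -0.277  0.181]
dx 0.445 dy 0.495 dz -0.071 roll -0.993 ->  [ 0.446 -0.251  0.184]
dx 0.410 dy 0.524 dz -0.071 roll -0.993 ->  [ 0.453 -0.226  0.187]
dx 0.372 dy 0.551 dz -0.071 roll -0.993 ->  [ 0.46 -0.2   0.19]
dx 0.429 dy 0.429 dz -0.000 roll -1.071 ->  [ 0.46  -0.176  0.19 ]
dx 0.396 dy 0.460 dz -0.000 roll -1.071 ->  [ 0.46  -0.151  0.19 ]
dx 0.361 dy 0.489 dz -0.000 roll -1.
[... 165 characters left out ...]
dx 0.243 dy 0.556 dz -0.000 roll -1.071 ->  [ 0.46  -0.054  0.19 ]
dx 0.201 dy 0.573 dz -0.000 roll -1.071 ->  [ 0.46 -0.03  0.19]
dx 0.294 dy 0.453 dz 0.111 roll -0.972 ->  [ 0.453 -0.009  0.186]
dx 0.263 dy 0.472 dz 0.111 roll -0.972 ->  [0.447 0.011 0.181]
dx 0.230 dy 0.489 dz 0.111 roll -0.972 ->  [0.44  0.032 0.177]
dx 0.196 dy 0.503 dz 0.111 roll -0.972 ->  [0.433 0.052 0.172]
dx 0.162 dy 0.515 dz 0.111 roll -0.972 ->  [0.427 0.073 0.168]
dx 0.126 dy 0.525 dz 0.111 roll -0.972 ->  [0.42  0.093 0.163]
dx 0.090 dy 0.533 dz 0.111 roll -0.972 ->  [0.413 0.114 0.159]
dx 0.054 dy 0.538 dz 0.111 roll -0.972 ->  [0.407 0.134 0.154]
dx 0.018 dy 0.540 dz 0.111 roll -0.972 ->  [0.4   0.155 0.15 ]
```

The fingers closed to nothing, so the carton wasn't caught. I'll look before moving.

```bash
python3 tcpv.py pics/tcp3.png
```

```text
t 5.15 tcp [ 0.4119 -0.381   0.0101] theta 17.2 tilt [-0.  0. -1.] F [ 0.1 -0.5  0.1] w 0.001 q [-0.79  0.25  2.02 -0.    0.87 -1.09]
top [[387.8, 259.9], [383.7, 247.6], [392.0, 272.2]]
side [[207.9, 266.0], [224.7, 266.1], [191.1, 265.8]]
```

View pics/tcp3.png

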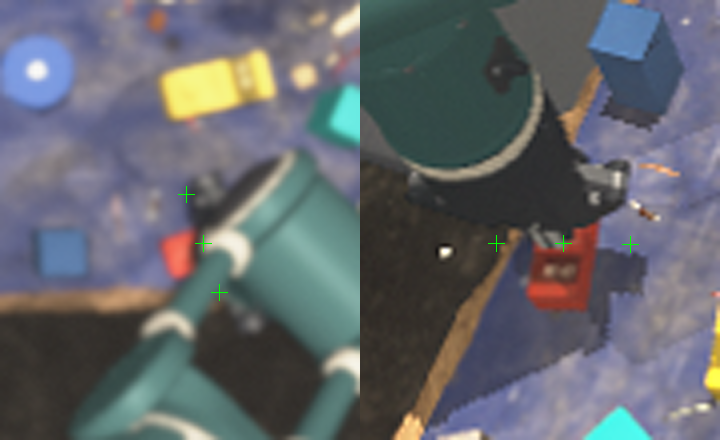

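The closed tips at (540,240) sit on the near side of the carton's top face, so they're above it. With the earlier depth reading (lowest finger point about 25 mm higher than expected), this means the reported TCP z is low. I'll measure the offset after raising a little.

Call:
{"name": "play_rows", "arguments": {"rows": [{"dx":0,"dy":0,"dz":-0.75,"roll":0,"fingers":1},{"dx":0,"dy":0,"dz":-0.75,"roll":0,"fingers":1},{"dx":0,"dy":0,"dz":0,"roll":0,"fingers":1},{"dx":0,"dy":0,"dz":0,"roll":0,"fingers":1}]}}

```text
time: 5.58
tool_pos: [0.4136, -0.3827, 0.0728]
tcp_rot: [1.86, 2.525, -0.001]
wrist_force: [0.3, 0.4, 0.7]
width: 0.004
```

```bash
python3 - <<'E'
from h import *; from plan import *
s,m=st();tp=s["tool_pos"]
c=look("side","side2.npz");t=look("top","top2.npz");C=cloud(c);L=(C-tp)@m
k=(abs(L[...,0])<.03)&(abs(L[...,1])<.04)&(L[...,2]<.03)&(C[...,2]>.036)
v,u=np.nonzero(k);o=np.argsort(-L[k][:,2])[:14]
for i in o: print(u[i],v[i],C[v[i],u[i]].round(3),L[v[i],u[i]].round(3),c["pixels"][v[i],u[i]])
U=proj(c,[tp])[0];print(U)
x0,y0=(U-[45,50]).astype(int);z=cv2.resize(c["pixels"][y0:y0+80,x0:x0+90],None,fx=7,fy=7,interpolation=0)
for dz,col in((0,(0,255,0)),(.025,(255,0,255))):
    cv2.drawMarker(z,tuple(((proj(c,[tp+[0,0,dz]])[0]-[x0,y0]+.5)*7).astype(int).tolist()),col,0,16,1)
cv2.imwrite("pics/tip.png",np.ascontiguousarray(z[:,:,::-1]));print(x0,y0)
E
```

```text
t 5.58 tcp [ 0.4136 -0.3827  0.0728] theta 17.2 tilt [ 0.004 -0.004 -1.   ] F [0.3 0.4 0.7] w 0.004 q [-0.79  0.17  1.98 -0.    0.99 -1.09]
202 258 [ 0.424 -0.389  0.099] [-0.009  0.008 -0.026] [182  99  83]
202 257 [ 0.425 -0.388  0.103] [-0.008  0.009 -0.03 ] [235 106  89]
201 258 [ 0.424 -0.391  0.104] [-0.011  0.008 -0.031] [126 119 110]
196 258 [ 0.414 -0.395  0.105] [-0.011 -0.003 -0.033] [135 132 123]
200 258 [ 0.423 -0.392  0.106] [-0.012  0.006 -0.033] [131 129 120]
199 258 [ 0.42  -0.393  0.106] [-0.012  0.004 -0.033] [114 111 103]
197 258 [ 0.416 -0.394  0.106] [-0.012 -0.001 -0.033] [100  98  94]
195 258 [ 0.412 -0.395  0.106] [-0.012 -0.005 -0.034] [110 106  99]
198 258 [ 0.418 -0.393  0.106] [-0.012  0.002 -0.034] [76 74 72]
193 256 [ 0.406 -0.393  0.108] [-0.008 -0.01  -0.035] [77 76 73]
201 257 [ 0.425 -0.39   0.108] [-0.01   0.009 -0.035] [107 111 104]
202 256 [ 0.426 -0.387  0.108] [-0.008  0.011 -0.036] [32 40 43]
204 256 [ 0.43  -0.385  0.109] [-0.008  0.015 -0.036] [250  91  66]
204 253 [ 0.427 -0.379  0.109] [-0.001  0.014 -0.036] [133  62  54]
[201.92649714 258.23365006]
156 208
```

View pics/tip.png

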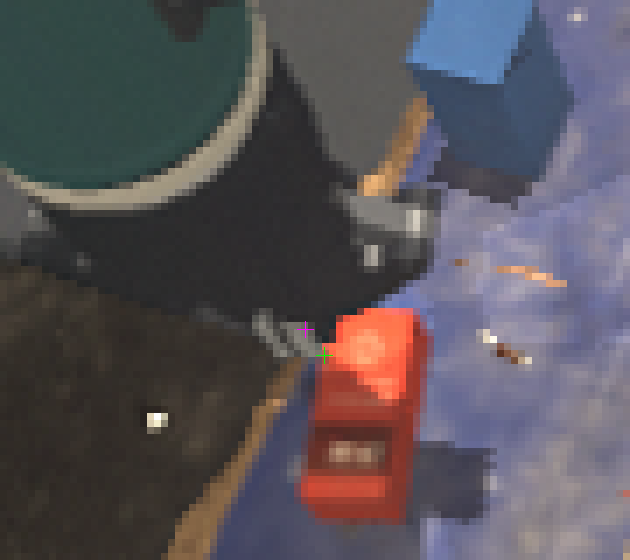

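Closed, the tips show 33 mm above the reported TCP by depth and less than 2 mm off laterally. That explains the miss, since the tips were at about z=0.043 above a carton 0.030 high. I'll treat this as tip z = reported z + 0.033, reopen, and go to a reported z of about -0.020 while watching force.

Call:
{"name": "play_rows", "arguments": {"rows": [{"dx":0,"dy":0,"dz":0,"roll":0,"fingers":0},{"dx":0,"dy":0,"dz":0,"roll":0,"fingers":0},{"dx":0,"dy":0,"dz":0,"roll":0,"fingers":0},{"dx":0,"dy":0,"dz":0,"roll":0,"fingers":0},{"dx":0,"dy":0,"dz":0,"roll":0,"fingers":0},{"dx":0,"dy":0,"dz":0,"roll":0,"fingers":0},{"dx":0,"dy":0,"dz":0,"roll":0,"fingers":0},{"dx":0,"dy":0,"dz":0,"roll":0,"fingers":0},{"dx":-0.05,"dy":0,"dz":0.5,"roll":0,"fingers":0},{"dx":0,"dy":0,"dz":0.5,"roll":0,"fingers":0},{"dx":0,"dy":0,"dz":0.5,"roll":0,"fingers":0},{"dx":0,"dy":0,"dz":0.25,"roll":0,"fingers":0},{"dx":0,"dy":0,"dz":0.25,"roll":0,"fingers":0},{"dx":0,"dy":0,"dz":0.1,"roll":0,"fingers":0},{"dx":0,"dy":0,"dz":0.1,"roll":0,"fingers":0},{"dx":0,"dy":0,"dz":0,"roll":0,"fingers":0}]}}

```text
time: 7.02
tool_pos: [0.4126, -0.383, -0.018]
tcp_rot: [-1.863, -2.529, -0.0]
wrist_force: [-0.7, 0.0, -0.7]
width: 1.003
```

Call:
{"name": "play_rows", "arguments": {"rows": [{"dx":0,"dy":0,"dz":0.08,"roll":0,"fingers":1},{"dx":0,"dy":0,"dz":0,"roll":0,"fingers":1},{"dx":0,"dy":0,"dz":0,"roll":0,"fingers":1},{"dx":0,"dy":0,"dz":0,"roll":0,"fingers":1},{"dx":0,"dy":0,"dz":0,"roll":0,"fingers":1},{"dx":0,"dy":0,"dz":0,"roll":0,"fingers":1},{"dx":0,"dy":0,"dz":0,"roll":0,"fingers":1},{"dx":0,"dy":0,"dz":0,"roll":0,"fingers":1},{"dx":0,"dy":0,"dz":0,"roll":0,"fingers":1},{"dx":0,"dy":0,"dz":0,"roll":0,"fingers":1},{"dx":0,"dy":0,"dz":0,"roll":0,"fingers":1}], "grip_force": 30}}

```text
time: 7.93
tool_pos: [0.4129, -0.3834, -0.0204]
tcp_rot: [1.863, 2.528, -0.0]
wrist_force: [-0.3, -1.0, 5.7]
width: 0.343
```

Grasped: 0.343 × 85 ≈ 29 mm. Lifting and carrying toward the oblong seat.

Call:
{"name": "play_rows", "arguments": {"rows": [{"dx":0,"dy":0,"dz":-0.5,"roll":0,"fingers":1},{"dx":0,"dy":0,"dz":-0.8,"roll":0,"fingers":1},{"dx":0,"dy":0,"dz":-0.8,"roll":0,"fingers":1},{"dx":0,"dy":0,"dz":-0.8,"roll":0,"fingers":1},{"dx":0,"dy":0,"dz":-0.8,"roll":0,"fingers":1},{"dx":0.56,"dy":0.35,"dz":-0.07,"roll":-0.99,"fingers":1},{"dx":0.54,"dy":0.39,"dz":-0.07,"roll":-0.99,"fingers":1},{"dx":0.51,"dy":0.43,"dz":-0.07,"roll":-0.99,"fingers":1},{"dx":0.48,"dy":0.46,"dz":-0.07,"roll":-0.99,"fingers":1},{"dx":0.45,"dy":0.5,"dz":-0.07,"roll":-0.99,"fingers":1},{"dx":0.41,"dy":0.52,"dz":-0.07,"roll":-0.99,"fingers":1},{"dx":0.37,"dy":0.55,"dz":-0.07,"roll":-0.99,"fingers":1}]}}

```text
time: 8.93
tool_pos: [0.4595, -0.2013, 0.1459]
tcp_rot: [-1.198, -2.903, -0.0]
wrist_force: [0.9, -0.0, -0.6]
width: 0.35
```

Call:
{"name": "play_rows", "arguments": {"rows": [{"dx":0.43,"dy":0.43,"dz":0,"roll":-1,"fingers":1},{"dx":0.4,"dy":0.46,"dz":0,"roll":-1,"fingers":1},{"dx":0.36,"dy":0.49,"dz":0,"roll":-1,"fingers":1},{"dx":0.32,"dy":0.51,"dz":0,"roll":-1,"fingers":1},{"dx":0.28,"dy":0.54,"dz":0,"roll":-1,"fingers":1},{"dx":0.24,"dy":0.56,"dz":0,"roll":-1,"fingers":1},{"dx":0.2,"dy":0.57,"dz":0,"roll":-1,"fingers":1},{"dx":0.29,"dy":0.45,"dz":0.1,"roll":-1,"fingers":1},{"dx":0.26,"dy":0.47,"dz":0.1,"roll":-1,"fingers":1},{"dx":0.23,"dy":0.49,"dz":0.1,"roll":-1,"fingers":1},{"dx":0.2,"dy":0.5,"dz":0.1,"roll":-1,"fingers":1},{"dx":0.16,"dy":0.52,"dz":0.1,"roll":-1,"fingers":1},{"dx":0.13,"dy":0.52,"dz":0.1,"roll":-1,"fingers":1},{"dx":0.09,"dy":0.53,"dz":0.1,"roll":-1,"fingers":1},{"dx":0.05,"dy":0.54,"dz":0.1,"roll":-1,"fingers":1},{"dx":0.02,"dy":0.54,"dz":0.1,"roll":-1,"fingers":1},{"dx":0,"dy":0,"dz":0,"roll":0,"fingers":1}]}}

```text
time: 10.35
tool_pos: [0.4058, 0.1554, 0.109]
tcp_rot: [0.525, -3.094, -0.002]
wrist_force: [-0.5, -0.8, -0.3]
width: 0.35
```

```bash
python3 - <<'E'
from plan import *
rows([(.411,.161,.05,110,4)])
E
```

```text
t 10.35 tcp [0.4058 0.1554 0.109 ] theta 109.2 tilt [-0.003  0.    -1.   ] F [-0.5 -0.8 -0.3] w 0.350 q [ 0.31 -0.11  2.2   0.    1.06 -1.6 ]
dx -0.042 dy 0.022 dz 0.369 roll -0.047 ->  [0.407 0.157 0.094]
dx -0.042 dy 0.022 dz 0.369 roll -0.047 ->  [0.408 0.158 0.079]
dx -0.042 dy 0.022 dz 0.369 roll -0.047 ->  [0.41  0.16  0.065]
dx -0.042 dy 0.022 dz 0.369 roll -0.047 ->  [0.411 0.161 0.05 ]
```

Call:
{"name": "play_rows", "arguments": {"rows": [{"dx":-0.04,"dy":0.02,"dz":0.5,"roll":-0.1,"fingers":1},{"dx":-0.04,"dy":0.02,"dz":0.5,"roll":-0.1,"fingers":1},{"dx":-0.04,"dy":0.02,"dz":0.5,"roll":0,"fingers":1},{"dx":-0.04,"dy":0.02,"dz":0.3,"roll":0,"fingers":1},{"dx":0,"dy":0,"dz":0.2,"roll":0,"fingers":1},{"dx":0,"dy":0,"dz":0,"roll":0,"fingers":1}]}}

```text
time: 10.85
tool_pos: [0.4112, 0.1574, 0.0284]
tcp_rot: [0.537, -3.091, 0.001]
wrist_force: [0.9, 0.1, -0.2]
width: 0.344
```

```bash
cat > seat.py <<'E'
# crop of both views round the tray, with a box drawn where the carried/placed part should project
from h import *; from plan import *; import sys
def show(name,pts,ctr,w=100,h=110,f=4):
    out=[]
    for n in("top","side"):
        c=look(n,n+"s.npz");x0,y0=(proj(c,[ctr])[0]-[w/2,h/2]).clip(0).astype(int)
        z=cv2.resize(c["pixels"][y0:y0+h,x0:x0+w],None,fx=f,fy=f,interpolation=2)
        for p in pts: cv2.drawMarker(z,tuple(((proj(c,[p])[0]-[x0,y0]+.5)*f).astype(int).tolist()),(0,255,0),0,10,1)
        out.append(z);print(n,x0,y0)
    cv2.imwrite(name,np.ascontiguousarray(np.hstack(out)[:,:,::-1]))
E
python3 - <<'E'
from seat import *
s,m=st();p=s["tool_pos"];b=p[2]+.0204
# corners of the carton's top as the robot has it
P=[p*[1,1,0]+[0,0,b+.03]+m[:,1]*.015*i+m[:,0]*.035*j for i in(-1,1) for j in(-1,1)]
show("pics/seat1.png",P,[.42,.13,.02])
E
```

```text
t 10.85 tcp [0.4112 0.1574 0.0284] theta 109.7 tilt [-0.004 -0.002 -1.   ] F [ 0.9  0.1 -0.2] w 0.344 q [ 0.31  0.01  2.25 -0.    0.88 -1.61]
top 182 204
side 230 62
```

View pics/seat1.png

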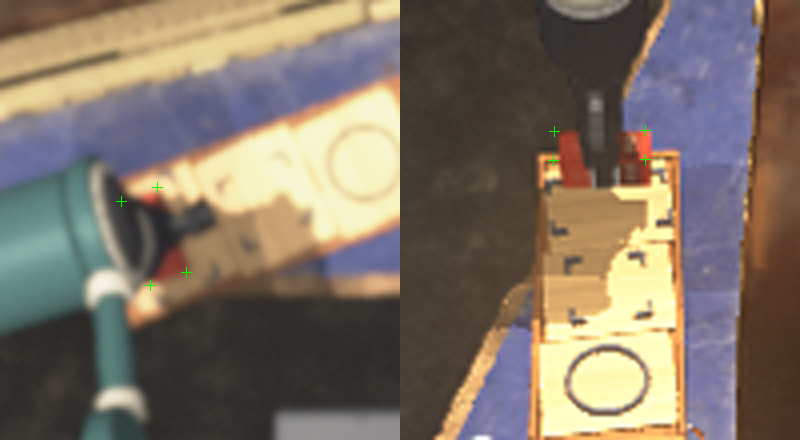

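In both views the carton (red, side px about (559–655,132–185) in the crop) sits over the oblong seat within a few mm of its centre. The two camera biases cancel in the mean. Lowering with a 2 mm shift in y.

Call:
{"name": "play_rows", "arguments": {"rows": [{"dx":0,"dy":0.06,"dz":0.3,"roll":-0.1,"fingers":1},{"dx":0,"dy":0,"dz":0.3,"roll":0,"fingers":1},{"dx":0,"dy":0,"dz":0.2,"roll":0,"fingers":1},{"dx":0,"dy":0,"dz":0.1,"roll":0,"fingers":1},{"dx":0,"dy":0,"dz":0,"roll":0,"fingers":1},{"dx":0,"dy":0,"dz":0,"roll":0,"fingers":1}]}}

```text
time: 11.45
tool_pos: [0.4127, 0.1607, -0.005]
tcp_rot: [-0.55, 3.093, 0.0]
wrist_force: [0.3, -0.1, -0.5]
width: 0.342
```

Call:
{"name": "play_rows", "arguments": {"rows": [{"dx":0,"dy":0,"dz":0.06,"roll":0,"fingers":1},{"dx":0,"dy":0,"dz":0.05,"roll":0,"fingers":1},{"dx":0,"dy":0,"dz":0.03,"roll":0,"fingers":1},{"dx":0,"dy":0,"dz":0,"roll":0,"fingers":1}]}}

```text
time: 11.78
tool_pos: [0.4129, 0.1608, -0.0104]
tcp_rot: [-0.55, 3.092, 0.0]
wrist_force: [-1.8, -0.9, 2.8]
width: 0.345
```

Touching down (Fz rising). Releasing with a partial opening, then up.

Call:
{"name": "play_rows", "arguments": {"rows": [{"dx":0,"dy":0,"dz":0,"roll":0,"fingers":0.35},{"dx":0,"dy":0,"dz":0,"roll":0,"fingers":0.35},{"dx":0,"dy":0,"dz":0,"roll":0,"fingers":0.35},{"dx":0,"dy":0,"dz":0,"roll":0,"fingers":0.35},{"dx":0,"dy":0,"dz":0,"roll":0,"fingers":0.35},{"dx":0,"dy":0,"dz":-0.4,"roll":0,"fingers":0.35},{"dx":0,"dy":0,"dz":-0.7,"roll":0,"fingers":0.35},{"dx":0,"dy":0,"dz":-0.9,"roll":0,"fingers":0.35},{"dx":0,"dy":0,"dz":-0.9,"roll":0,"fingers":0.3},{"dx":0,"dy":0,"dz":-0.9,"roll":0,"fingers":0}]}}

```text
time: 12.62
tool_pos: [0.4117, 0.1604, 0.1422]
tcp_rot: [0.55, -3.092, 0.0]
wrist_force: [0.5, 0.4, -0.7]
width: 0.821
```

```bash
python3 - <<'E'
from plan import *
# to above the can (mean of views ~ .425,-.126); theta swung back to 20
rows([(.455,.03,.16,75,7),(.45,-.07,.15,50,5),(.426,-.126,.10,35,4),(.426,-.126,.01,35,4)])
E
```

```text
t 12.62 tcp [0.4117 0.1604 0.1422] theta 110.2 tilt [-0.001 -0.    -1.   ] F [ 0.5  0.4 -0.7] w 0.821 q [ 0.32 -0.14  2.15  0.    1.13 -1.61]
dx 0.015 dy -0.491 dz -0.064 roll 1.256 ->  [0.418 0.142 0.145]
dx -0.028 dy -0.490 dz -0.064 roll 1.256 ->  [0.424 0.123 0.147]
dx -0.070 dy -0.486 dz -0.064 roll 1.256 ->  [0.43  0.105 0.15 ]
dx -0.113 dy -0.478 dz -0.064 roll 1.256 ->  [0.436 0.086 0.152]
dx -0.154 dy -0.466 dz -0.064 roll 1.256 ->  [0.443 0.067 0.155]
dx -0.194 dy -0.451 dz -0.064 roll 1.256 ->  [0.449 0.049 0.157]
dx -0.233 dy -0.432 dz -0.064 roll 1.256 ->  [0.455 0.03  0.16 ]
dx -0.105 dy -0.489 dz 0.050 roll 1.250 ->  [0.454 0.01  0.158]
dx -0.148 dy -0.478 dz 0.050 roll 1.250 ->  [ 0.453 -0.01   0.156]
dx -0.189 dy -0.464 dz 0.050 roll 1.250 ->  [ 0.452 -0.03   0.154]
dx -0.228 dy -0.446 dz 0.050 roll 1.250 ->  [ 0.451 -0.05   0.152]
dx -0.266 dy -0.424 dz 0.050 roll 1.250 ->  [ 0.45 -0.07  0.15]
dx -0.110 dy -0.365 dz 0.312 roll 0.938 ->  [ 0.444 -0.084  0.138]
dx -0.134 dy -0.357 dz 0.313 roll 0.938 ->  [ 0.438 -0.098  0.125]
dx -0.157 dy -0.347 dz 0.312 roll 0.938 ->  [ 0.432 -0.112  0.112]
dx -0.179 dy -0.336 dz 0.312 roll 0.938 ->  [ 0.426 -0.126  0.1  ]
dx 0.000 dy 0.000 dz 0.563 roll -0.000 ->  [ 0.426 -0.126  0.078]
dx 0.000 dy 0.000 dz 0.562 roll -0.000 ->  [ 0.426 -0.126  0.055]
dx 0.000 dy 0.000 dz 0.562 roll -0.000 ->  [ 0.426 -0.126  0.032]
dx 0.000 dy 0.000 dz 0.563 roll -0.000 ->  [ 0.426 -0.126  0.01 ]
```

```bash
python3 - <<'E'
from plan import *
rows([(.455,.03,.16,82.2,7),(.45,-.07,.15,62.2,5),(.426,-.126,.08,46.2,4)])
E
```

```text
t 12.62 tcp [0.4117 0.1604 0.1422] theta 110.2 tilt [-0.001 -0.    -1.   ] F [ 0.5  0.4 -0.7] w 0.821 q [ 0.32 -0.14  2.15  0.    1.13 -1.61]
dx 0.015 dy -0.491 dz -0.064 roll 0.999 ->  [0.418 0.142 0.145]
dx -0.019 dy -0.491 dz -0.064 roll 0.999 ->  [0.424 0.123 0.147]
dx -0.053 dy -0.488 dz -0.064 roll 0.999 ->  [0.43  0.105 0.15 ]
dx -0.087 dy -0.483 dz -0.064 roll 0.999 ->  [0.436 0.086 0.152]
dx -0.120 dy -0.476 dz -0.064 roll 0.999 ->  [0.443 0.067 0.155]
dx -0.153 dy -0.466 dz -0.064 roll 0.999 ->  [0.449 0.049 0.157]
dx -0.185 dy -0.455 dz -0.064 roll 0.999 ->  [0.455 0.03  0.16 ]
dx -0.043 dy -0.499 dz 0.050 roll 1.000 ->  [0.454 0.01  0.158]
dx -0.078 dy -0.495 dz 0.050 roll 1.000 ->  [ 0.453 -0.01   0.156]
dx -0.112 dy -0.488 dz 0.050 roll 1.000 ->  [ 0.452 -0.03   0.154]
dx -0.146 dy -0.479 dz 0.050 roll 1.000 ->  [ 0.451 -0.05   0.152]
dx -0.179 dy -0.468 dz 0.050 roll 1.000 ->  [ 0.45 -0.07  0.15]
dx -0.031 dy -0.380 dz 0.437 roll 1.000 ->  [ 0.444 -0.084  0.132]
dx -0.057 dy -0.377 dz 0.438 roll 1.000 ->  [ 0.438 -0.098  0.115]
dx -0.083 dy -0.372 dz 0.437 roll 1.000 ->  [ 0.432 -0.112  0.098]
dx -0.109 dy -0.365 dz 0.438 roll 1.000 ->  [ 0.426 -0.126  0.08 ]
```

Call:
{"name": "play_rows", "arguments": {"rows": [{"dx":0.02,"dy":-0.49,"dz":-0.06,"roll":1,"fingers":0},{"dx":-0.02,"dy":-0.49,"dz":-0.06,"roll":1,"fingers":0},{"dx":-0.05,"dy":-0.49,"dz":-0.06,"roll":1,"fingers":0},{"dx":-0.09,"dy":-0.48,"dz":-0.06,"roll":1,"fingers":0},{"dx":-0.12,"dy":-0.48,"dz":-0.06,"roll":1,"fingers":0},{"dx":-0.15,"dy":-0.47,"dz":-0.06,"roll":1,"fingers":0},{"dx":-0.18,"dy":-0.46,"dz":-0.06,"roll":1,"fingers":0},{"dx":-0.04,"dy":-0.5,"dz":0.05,"roll":1,"fingers":0},{"dx":-0.08,"dy":-0.5,"dz":0.05,"roll":1,"fingers":0},{"dx":-0.11,"dy":-0.49,"dz":0.05,"roll":1,"fingers":0},{"dx":-0.15,"dy":-0.48,"dz":0.05,"roll":1,"fingers":0},{"dx":-0.18,"dy":-0.47,"dz":0.05,"roll":1,"fingers":0},{"dx":-0.03,"dy":-0.38,"dz":0.44,"roll":1,"fingers":0},{"dx":-0.06,"dy":-0.38,"dz":0.44,"roll":1,"fingers":0},{"dx":-0.08,"dy":-0.37,"dz":0.44,"roll":1,"fingers":0},{"dx":-0.11,"dy":-0.37,"dz":0.44,"roll":1,"fingers":0},{"dx":0,"dy":0,"dz":0,"roll":0,"fingers":0},{"dx":0,"dy":0,"dz":0,"roll":0,"fingers":0}]}}

```text
time: 14.12
tool_pos: [0.4245, -0.1269, 0.0763]
tcp_rot: [-1.172, -2.911, -0.0]
wrist_force: [0.6, -0.4, 1.0]
width: 1.004
```

```bash
python3 - <<'E'
from seat import *
s,m=st();p=s["tool_pos"]
show("pics/can1.png",[[p[0],p[1],.062],*[[p[0]+m[0,1]*d,p[1]+m[1,1]*d,p[2]+.046] for d in(-.0425,.0425)]],[.44,.02,.02])
E
```

```text
t 14.12 tcp [ 0.4245 -0.1269  0.0763] theta 46.1 tilt [-0.003  0.001 -1.   ] F [ 0.6 -0.4  1. ] w 1.004 q [-0.35 -0.05  2.21  0.    0.99 -1.15]
top 215 197
side 224 90
```

View pics/can1.png

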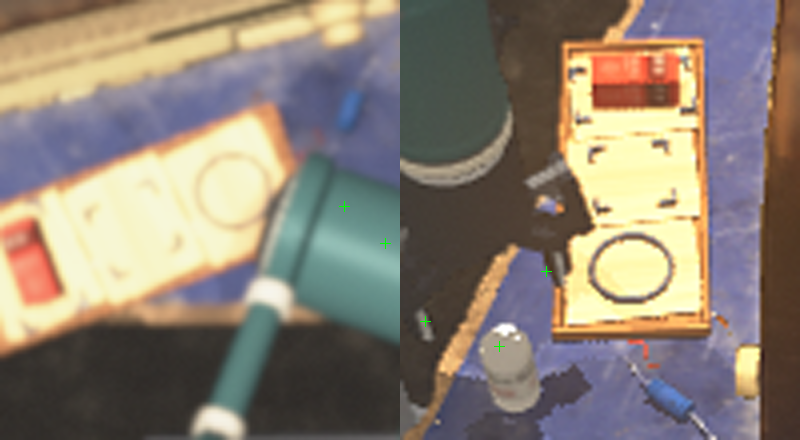

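The red carton lies inside the oblong seat's four angles (side px (592–680,55–105)). The open fingers straddle the can (top at (505,335)). Going down and closing on the can.

Call:
{"name": "play_rows", "arguments": {"rows": [{"dx":0,"dy":0.02,"dz":0.5,"roll":0,"fingers":0},{"dx":0,"dy":0,"dz":0.5,"roll":0,"fingers":0},{"dx":0,"dy":0,"dz":0.5,"roll":0,"fingers":0},{"dx":0,"dy":0,"dz":0.4,"roll":0,"fingers":0},{"dx":0,"dy":0,"dz":0.15,"roll":0,"fingers":0},{"dx":0,"dy":0,"dz":0,"roll":0,"fingers":0},{"dx":0,"dy":0,"dz":0,"roll":0,"fingers":1},{"dx":0,"dy":0,"dz":0,"roll":0,"fingers":1},{"dx":0,"dy":0,"dz":0,"roll":0,"fingers":1},{"dx":0,"dy":0,"dz":0,"roll":0,"fingers":1},{"dx":0,"dy":0,"dz":0,"roll":0,"fingers":1},{"dx":0,"dy":0,"dz":0,"roll":0,"fingers":1},{"dx":0,"dy":0,"dz":0,"roll":0,"fingers":1},{"dx":0,"dy":0,"dz":0,"roll":0,"fingers":1},{"dx":0,"dy":0,"dz":0,"roll":0,"fingers":1},{"dx":0,"dy":0,"dz":0,"roll":0,"fingers":1}], "grip_force": 30}}

```text
time: 15.55
tool_pos: [0.4275, -0.1268, -0.0035]
tcp_rot: [1.172, 2.913, 0.0]
wrist_force: [-1.3, 0.7, 5.9]
width: 0.4
```

```bash
python3 - <<'E'
from plan import *
rows([(.426,-.126,.06,46,3),(.4708,-.005,.06,46,5),(.4708,-.005,.02,46,3)])
E
```

```text
t 15.55 tcp [ 0.4275 -0.1268 -0.0035] theta 46.2 tilt [ 0.002 -0.    -1.   ] F [-1.3  0.7  5.9] w 0.400 q [-0.34  0.07  2.26  0.    0.8  -1.15]
dx 0.013 dy -0.004 dz -0.529 roll 0.013 ->  [ 0.427 -0.127  0.018]
dx 0.013 dy -0.004 dz -0.529 roll 0.013 ->  [ 0.426 -0.126  0.039]
dx 0.013 dy -0.004 dz -0.529 roll 0.013 ->  [ 0.426 -0.126  0.06 ]
dx 0.259 dy 0.591 dz -0.000 roll -0.000 ->  [ 0.435 -0.102  0.06 ]
dx 0.259 dy 0.591 dz -0.000 roll -0.000 ->  [ 0.444 -0.078  0.06 ]
dx 0.259 dy 0.591 dz 0.000 roll -0.000 ->  [ 0.453 -0.053  0.06 ]
dx 0.259 dy 0.591 dz -0.000 roll -0.000 ->  [ 0.462 -0.029  0.06 ]
dx 0.259 dy 0.591 dz -0.000 roll -0.000 ->  [ 0.471 -0.005  0.06 ]
dx 0.000 dy 0.000 dz 0.333 roll -0.000 ->  [ 0.471 -0.005  0.047]
dx 0.000 dy 0.000 dz 0.333 roll -0.000 ->  [ 0.471 -0.005  0.033]
dx 0.000 dy 0.000 dz 0.333 roll -0.000 ->  [ 0.471 -0.005  0.02 ]
```

The can is held (34 mm). Lift, carry over the ring, then a look.

Call:
{"name": "play_rows", "arguments": {"rows": [{"dx":0,"dy":0,"dz":-0.4,"roll":0,"fingers":1},{"dx":0,"dy":0,"dz":-0.6,"roll":0,"fingers":1},{"dx":0,"dy":0,"dz":-0.6,"roll":0,"fingers":1},{"dx":0.26,"dy":0.58,"dz":0,"roll":0,"fingers":1},{"dx":0.26,"dy":0.58,"dz":0,"roll":0,"fingers":1},{"dx":0.26,"dy":0.58,"dz":0,"roll":0,"fingers":1},{"dx":0.26,"dy":0.58,"dz":0,"roll":0,"fingers":1},{"dx":0.26,"dy":0.58,"dz":0,"roll":0,"fingers":1},{"dx":0,"dy":0,"dz":0.3,"roll":0,"fingers":1},{"dx":0,"dy":0,"dz":0.4,"roll":0,"fingers":1},{"dx":0,"dy":0,"dz":0,"roll":0,"fingers":1},{"dx":0,"dy":0,"dz":0,"roll":0,"fingers":1}]}}

```text
time: 16.55
tool_pos: [0.4678, -0.0066, 0.0304]
tcp_rot: [-1.171, -2.912, 0.002]
wrist_force: [-0.2, 0.5, -1.1]
width: 0.402
```

```bash
python3 - <<'E'
from seat import *
s,m=st();p=s["tool_pos"];b=p[2]+.0035
show("pics/can2.png",[[p[0],p[1],b+.062],[.471,-.005,.016]],[.46,.03,.02])
E
```

```text
t 16.55 tcp [ 0.4678 -0.0066  0.0304] theta 46.2 tilt [-0.003  0.    -1.   ] F [-0.2  0.5 -1.1] w 0.402 q [-0.07  0.06  2.2  -0.    0.89 -0.87]
top 212 191
side 231 90
```

View pics/can2.png

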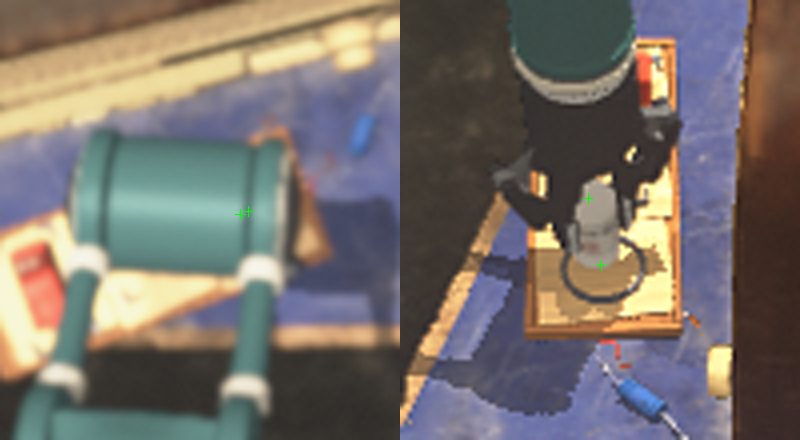

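In the side view the can's base (about (596,256) in the crop) is coming down just left of the ring centre (603,268), about 3 mm in x. Correcting and lowering.

Call:
{"name": "play_rows", "arguments": {"rows": [{"dx":-0.05,"dy":0.08,"dz":0,"roll":0,"fingers":1},{"dx":0,"dy":0,"dz":0.2,"roll":0,"fingers":1},{"dx":0,"dy":0,"dz":0.2,"roll":0,"fingers":1},{"dx":0,"dy":0,"dz":0.12,"roll":0,"fingers":1},{"dx":0,"dy":0,"dz":0.05,"roll":0,"fingers":1},{"dx":0,"dy":0,"dz":0,"roll":0,"fingers":1},{"dx":0,"dy":0,"dz":0,"roll":0,"fingers":1}]}}

```text
time: 17.23
tool_pos: [0.4726, -0.0058, 0.0082]
tcp_rot: [-1.173, -2.914, 0.0]
wrist_force: [-0.7, -0.1, -1.1]
width: 0.402
```

Call:
{"name": "play_rows", "arguments": {"rows": [{"dx":0,"dy":0,"dz":0.03,"roll":0,"fingers":1},{"dx":0,"dy":0,"dz":0.03,"roll":0,"fingers":1},{"dx":0,"dy":0,"dz":0,"roll":0,"fingers":1},{"dx":0,"dy":0,"dz":0,"roll":0,"fingers":1}]}}

```text
time: 17.57
tool_pos: [0.4734, -0.0058, 0.0066]
tcp_rot: [1.172, 2.914, 0.0]
wrist_force: [0.8, 0.3, 1.0]
width: 0.407
```

Call:
{"name": "play_rows", "arguments": {"rows": [{"dx":0,"dy":0,"dz":0.02,"roll":0,"fingers":0.3},{"dx":0,"dy":0,"dz":0,"roll":0,"fingers":0.3},{"dx":0,"dy":0,"dz":0,"roll":0,"fingers":0.3},{"dx":0,"dy":0,"dz":0,"roll":0,"fingers":0.3},{"dx":0,"dy":0,"dz":0,"roll":0,"fingers":0.3},{"dx":0,"dy":0,"dz":-0.3,"roll":0,"fingers":0.3},{"dx":0,"dy":0,"dz":-0.6,"roll":0,"fingers":0.3},{"dx":0,"dy":0,"dz":-0.8,"roll":0,"fingers":0.3},{"dx":0,"dy":0,"dz":-0.8,"roll":0,"fingers":0},{"dx":0,"dy":0,"dz":-0.8,"roll":0,"fingers":0},{"dx":0,"dy":0,"dz":0,"roll":0,"fingers":0}]}}

```text
time: 18.48
tool_pos: [0.4782, -0.0061, 0.1447]
tcp_rot: [1.168, 2.903, 0.006]
wrist_force: [1.1, 0.1, 1.3]
width: 1.001
```

```bash
python3 - <<'E'
from plan import *
rows([(.412,-.259,.14,0,12)])
E
```

```text
t 18.48 tcp [ 0.4782 -0.0061  0.1447] theta 46.2 tilt [ 0.013 -0.001 -1.   ] F [1.1 0.1 1.3] w 1.001 q [-0.06 -0.07  2.09  0.    1.11 -0.87]
dx -0.265 dy -0.476 dz 0.010 roll 0.962 ->  [ 0.473 -0.027  0.144]
dx -0.297 dy -0.457 dz 0.010 roll 0.962 ->  [ 0.467 -0.048  0.144]
dx -0.327 dy -0.436 dz 0.010 roll 0.962 ->  [ 0.462 -0.069  0.144]
dx -0.355 dy -0.413 dz 0.010 roll 0.962 ->  [ 0.456 -0.09   0.143]
dx -0.382 dy -0.388 dz 0.010 roll 0.962 ->  [ 0.451 -0.111  0.143]
dx -0.407 dy -0.362 dz 0.010 roll 0.962 ->  [ 0.445 -0.133  0.142]
dx -0.431 dy -0.333 dz 0.010 roll 0.962 ->  [ 0.44  -0.154  0.142]
dx -0.452 dy -0.304 dz 0.010 roll 0.962 ->  [ 0.434 -0.175  0.142]
dx -0.471 dy -0.273 dz 0.010 roll 0.962 ->  [ 0.429 -0.196  0.141]
dx -0.489 dy -0.241 dz 0.010 roll 0.962 ->  [ 0.423 -0.217  0.141]
dx -0.504 dy -0.207 dz 0.010 roll 0.962 ->  [ 0.418 -0.238  0.14 ]
dx -0.516 dy -0.173 dz 0.010 roll 0.962 ->  [ 0.412 -0.259  0.14 ]
```

Call:
{"name": "play_rows", "arguments": {"rows": [{"dx":-0.26,"dy":-0.48,"dz":0,"roll":0.96,"fingers":0},{"dx":-0.3,"dy":-0.46,"dz":0,"roll":0.96,"fingers":0},{"dx":-0.33,"dy":-0.44,"dz":0,"roll":0.96,"fingers":0},{"dx":-0.35,"dy":-0.41,"dz":0,"roll":0.96,"fingers":0},{"dx":-0.38,"dy":-0.39,"dz":0,"roll":0.96,"fingers":0},{"dx":-0.41,"dy":-0.36,"dz":0,"roll":0.96,"fingers":0},{"dx":-0.43,"dy":-0.33,"dz":0,"roll":0.96,"fingers":0},{"dx":-0.45,"dy":-0.3,"dz":0,"roll":0.96,"fingers":0},{"dx":-0.47,"dy":-0.27,"dz":0,"roll":0.96,"fingers":0},{"dx":-0.49,"dy":-0.24,"dz":0,"roll":0.96,"fingers":0},{"dx":-0.5,"dy":-0.21,"dz":0,"roll":0.96,"fingers":0},{"dx":-0.52,"dy":-0.17,"dz":0,"roll":0.96,"fingers":0},{"dx":0,"dy":0,"dz":0,"roll":0,"fingers":0},{"dx":0,"dy":0,"dz":0,"roll":0,"fingers":0}]}}

```text
time: 19.65
tool_pos: [0.4065, -0.2593, 0.1369]
tcp_rot: [-2.221, -2.221, -0.0]
wrist_force: [-0.5, 1.2, -0.6]
width: 1.0
```

```bash
python3 - <<'E'
from seat import *
s,m=st();p=s["tool_pos"]
show("pics/blue1.png",[[p[0],p[1],.085],*[[p[0]+m[0,1]*d,p[1]+m[1,1]*d,p[2]+.046] for d in(-.0425,.0425)]],[.43,-.17,.05],w=100,h=140)
from plan import rows
rows([(.412,-.259,.03,0,5)])
E
```

```text
t 19.65 tcp [ 0.4065 -0.2593  0.1369] theta -0.0 tilt [-0.     0.001 -1.   ] F [-0.5  1.2 -0.6] w 1.000 q [-0.62 -0.05  2.08  0.    1.11 -0.62]
top 274 185
side 194 121
t 19.75 tcp [ 0.4067 -0.2581  0.1369] theta 0.1 tilt [-0.     0.001 -1.   ] F [ 0.4 -0.4  0.2] w 1.000 q [-0.62 -0.05  2.08  0.    1.11 -0.62]
dx -0.005 dy 0.026 dz 0.535 roll 0.006 ->  [ 0.408 -0.258  0.116]
dx -0.005 dy 0.026 dz 0.535 roll 0.006 ->  [ 0.409 -0.258  0.094]
dx -0.005 dy 0.026 dz 0.535 roll 0.006 ->  [ 0.41  -0.259  0.073]
dx -0.005 dy 0.026 dz 0.535 roll 0.006 ->  [ 0.411 -0.259  0.051]
dx -0.005 dy 0.026 dz 0.535 roll 0.006 ->  [ 0.412 -0.259  0.03 ]
```

View pics/blue1.png

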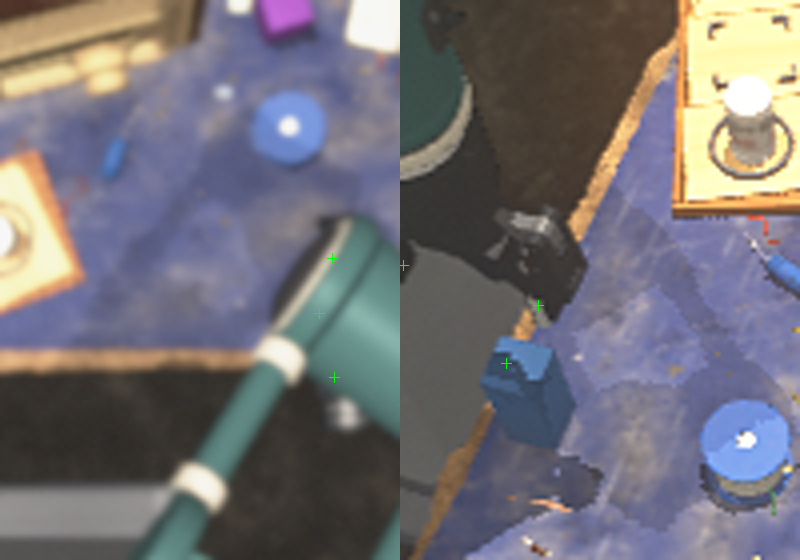

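The can stands upright inside the ring (side crop (748,125)). The blue carton's top (522,362) is about 5 mm ahead of the TCP once the view bias is removed. Taking it with tips at about z=0.06, which keeps the gripper body above its top.

Call:
{"name": "play_rows", "arguments": {"rows": [{"dx":0,"dy":0.14,"dz":0,"roll":0,"fingers":0},{"dx":0,"dy":0,"dz":0.5,"roll":0,"fingers":0},{"dx":0,"dy":0,"dz":0.5,"roll":0,"fingers":0},{"dx":0,"dy":0,"dz":0.5,"roll":0,"fingers":0},{"dx":0,"dy":0,"dz":0.5,"roll":0,"fingers":0},{"dx":0,"dy":0,"dz":0.5,"roll":0,"fingers":0},{"dx":0,"dy":0,"dz":0.2,"roll":0,"fingers":0},{"dx":0,"dy":0,"dz":0,"roll":0,"fingers":0},{"dx":0,"dy":0,"dz":0,"roll":0,"fingers":1},{"dx":0,"dy":0,"dz":0,"roll":0,"fingers":1},{"dx":0,"dy":0,"dz":0,"roll":0,"fingers":1},{"dx":0,"dy":0,"dz":0,"roll":0,"fingers":1},{"dx":0,"dy":0,"dz":0,"roll":0,"fingers":1},{"dx":0,"dy":0,"dz":0,"roll":0,"fingers":1},{"dx":0,"dy":0,"dz":0,"roll":0,"fingers":1},{"dx":0,"dy":0,"dz":0,"roll":0,"fingers":1},{"dx":0,"dy":0,"dz":0,"roll":0,"fingers":1},{"dx":0,"dy":0,"dz":0,"roll":0,"fingers":1}], "grip_force": 30}}

```text
time: 21.25
tool_pos: [0.4135, -0.2595, 0.0307]
tcp_rot: [2.218, 2.221, 0.001]
wrist_force: [-1.2, 0.8, 5.5]
width: 0.419
```

```bash
python3 - <<'E'
from plan import *
# underside to ~.11 above bench, over the can (top .072), to the square seat
rows([(.412,-.259,.145,0,4),(.44,-.1,.145,10,7),(.441,.078,.145,20,7)])
E
```

```text
t 21.25 tcp [ 0.4135 -0.2595  0.0307] theta 0.1 tilt [ 0.002 -0.001 -1.   ] F [-1.2  0.8  5.5] w 0.419 q [-0.61  0.09  2.16  0.    0.89 -0.61]
dx 0.003 dy -0.009 dz -0.714 roll 0.004 ->  [ 0.413 -0.259  0.059]
dx 0.003 dy -0.009 dz -0.714 roll 0.004 ->  [ 0.413 -0.259  0.088]
dx 0.003 dy -0.009 dz -0.714 roll 0.004 ->  [ 0.412 -0.259  0.116]
dx 0.003 dy -0.009 dz -0.714 roll 0.004 ->  [ 0.412 -0.259  0.145]
dx 0.568 dy 0.100 dz -0.000 roll -0.357 ->  [ 0.416 -0.236  0.145]
dx 0.565 dy 0.114 dz -0.000 roll -0.357 ->  [ 0.42  -0.214  0.145]
dx 0.562 dy 0.128 dz -0.000 roll -0.357 ->  [ 0.424 -0.191  0.145]
dx 0.559 dy 0.142 dz -0.000 roll -0.357 ->  [ 0.428 -0.168  0.145]
dx 0.555 dy 0.156 dz -0.000 roll -0.357 ->  [ 0.432 -0.145  0.145]
dx 0.551 dy 0.170 dz -0.000 roll -0.357 ->  [ 0.436 -0.123  0.145]
dx 0.547 dy 0.184 dz -0.000 roll -0.357 ->  [ 0.44  -0.1    0.145]
dx 0.625 dy 0.114 dz -0.000 roll -0.357 ->  [ 0.44  -0.075  0.145]
dx 0.622 dy 0.129 dz -0.000 roll -0.357 ->  [ 0.44  -0.049  0.145]
dx 0.619 dy 0.145 dz -0.000 roll -0.357 ->  [ 0.44  -0.024  0.145]
dx 0.615 dy 0.160 dz -0.000 roll -0.357 ->  [0.441 0.002 0.145]
dx 0.611 dy 0.176 dz -0.000 roll -0.357 ->  [0.441 0.027 0.145]
dx 0.606 dy 0.191 dz -0.000 roll -0.357 ->  [0.441 0.053 0.145]
dx 0.601 dy 0.206 dz -0.000 roll -0.357 ->  [0.441 0.078 0.145]
```

Call:
{"name": "play_rows", "arguments": {"rows": [{"dx":0,"dy":0,"dz":-0.4,"roll":0,"fingers":1},{"dx":0,"dy":0,"dz":-0.8,"roll":0,"fingers":1},{"dx":0,"dy":0,"dz":-0.8,"roll":0,"fingers":1},{"dx":0,"dy":0,"dz":-0.8,"roll":0,"fingers":1},{"dx":0,"dy":0,"dz":-0.2,"roll":0,"fingers":1},{"dx":0.57,"dy":0.1,"dz":0,"roll":-0.36,"fingers":1},{"dx":0.57,"dy":0.11,"dz":0,"roll":-0.36,"fingers":1},{"dx":0.56,"dy":0.13,"dz":0,"roll":-0.36,"fingers":1},{"dx":0.56,"dy":0.14,"dz":0,"roll":-0.36,"fingers":1},{"dx":0.56,"dy":0.16,"dz":0,"roll":-0.36,"fingers":1},{"dx":0.55,"dy":0.17,"dz":0,"roll":-0.36,"fingers":1},{"dx":0.55,"dy":0.18,"dz":0,"roll":-0.36,"fingers":1},{"dx":0.62,"dy":0.11,"dz":0,"roll":-0.36,"fingers":1},{"dx":0.62,"dy":0.13,"dz":0,"roll":-0.36,"fingers":1},{"dx":0.62,"dy":0.15,"dz":0,"roll":-0.36,"fingers":1},{"dx":0.62,"dy":0.16,"dz":0,"roll":-0.36,"fingers":1},{"dx":0.61,"dy":0.18,"dz":0,"roll":-0.36,"fingers":1},{"dx":0.61,"dy":0.19,"dz":0,"roll":-0.36,"fingers":1},{"dx":0.6,"dy":0.21,"dz":0,"roll":-0.36,"fingers":1},{"dx":0,"dy":0,"dz":0,"roll":0,"fingers":1}]}}

```text
time: 22.92
tool_pos: [0.4402, 0.0823, 0.1489]
tcp_rot: [-1.791, -2.579, -0.002]
wrist_force: [0.4, -1.1, 0.3]
width: 0.419
```

```bash
python3 - <<'E'
from plan import *
rows([(.441,.078,.065,20,5)])
E
```

```text
t 22.92 tcp [0.4402 0.0823 0.1489] theta 20.5 tilt [-0.001  0.002 -1.   ] F [ 0.4 -1.1  0.3] w 0.419 q [ 0.13 -0.13  2.13  0.    1.14 -0.23]
dx -0.022 dy -0.004 dz 0.419 roll 0.023 ->  [0.44  0.081 0.132]
dx -0.022 dy -0.004 dz 0.419 roll 0.023 ->  [0.441 0.081 0.115]
dx -0.022 dy -0.004 dz 0.419 roll 0.023 ->  [0.441 0.08  0.099]
dx -0.022 dy -0.004 dz 0.419 roll 0.023 ->  [0.441 0.079 0.082]
dx -0.022 dy -0.004 dz 0.419 roll 0.023 ->  [0.441 0.078 0.065]
```

Call:
{"name": "play_rows", "arguments": {"rows": [{"dx":-0.1,"dy":-0.01,"dz":0,"roll":0,"fingers":1},{"dx":0,"dy":0,"dz":0.4,"roll":0,"fingers":1},{"dx":0,"dy":0,"dz":0.5,"roll":0,"fingers":1},{"dx":0,"dy":0,"dz":0.5,"roll":0,"fingers":1},{"dx":0,"dy":0,"dz":0.5,"roll":0,"fingers":1},{"dx":0,"dy":0,"dz":0.3,"roll":0,"fingers":1},{"dx":0,"dy":0,"dz":0,"roll":0,"fingers":1},{"dx":0,"dy":0,"dz":0,"roll":0,"fingers":1}]}}

```text
time: 23.58
tool_pos: [0.4408, 0.0738, 0.0605]
tcp_rot: [-1.798, -2.575, 0.003]
wrist_force: [-0.1, -0.8, 0.1]
width: 0.424
```

```bash
python3 - <<'E'
from seat import *
s,m=st();p=s["tool_pos"];b=p[2]-.0307
show("pics/sq1.png",[[p[0],p[1],b],[.441,.078,.01]],[.45,.06,.02],w=80,h=100,f=5)
E
```

```text
t 23.58 tcp [0.4408 0.0738 0.0605] theta 20.2 tilt [-0.002 -0.001 -1.   ] F [-0.1 -0.8  0.1] w 0.424 q [ 0.11 -0.03  2.22 -0.    0.95 -0.24]
top 213 199
side 241 86
```

View pics/sq1.png

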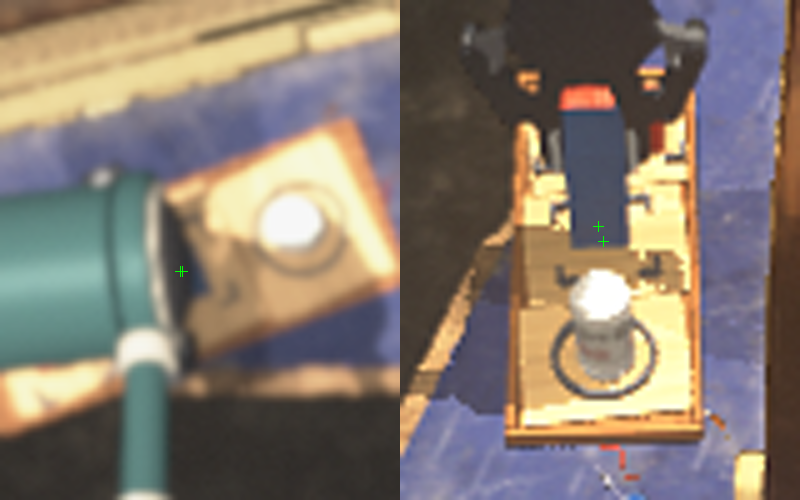

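The carton hangs square between the four angles of the square seat. In the side view its base centre falls about 5 px (1 camera px) left of the seat centre. Shift 2 mm and lower.

Call:
{"name": "play_rows", "arguments": {"rows": [{"dx":0.02,"dy":0.06,"dz":0,"roll":0,"fingers":1},{"dx":0,"dy":0,"dz":0.2,"roll":0,"fingers":1},{"dx":0,"dy":0,"dz":0.15,"roll":0,"fingers":1},{"dx":0,"dy":0,"dz":0.08,"roll":0,"fingers":1},{"dx":0,"dy":0,"dz":0.03,"roll":0,"fingers":1},{"dx":0,"dy":0,"dz":0,"roll":0,"fingers":1},{"dx":0,"dy":0,"dz":0,"roll":0,"fingers":1}]}}

```text
time: 24.27
tool_pos: [0.4435, 0.0767, 0.0428]
tcp_rot: [-1.796, -2.577, 0.001]
wrist_force: [0.7, 0.2, -0.5]
width: 0.423
```

Call:
{"name": "play_rows", "arguments": {"rows": [{"dx":0,"dy":0,"dz":0.03,"roll":0,"fingers":1},{"dx":0,"dy":0,"dz":0.03,"roll":0,"fingers":1},{"dx":0,"dy":0,"dz":0,"roll":0,"fingers":1},{"dx":0,"dy":0,"dz":0,"roll":0,"fingers":1}]}}

```text
time: 24.6
tool_pos: [0.444, 0.0767, 0.0408]
tcp_rot: [1.796, 2.577, 0.001]
wrist_force: [-0.1, 0.3, 0.4]
width: 0.425
```

Call:
{"name": "play_rows", "arguments": {"rows": [{"dx":0,"dy":0,"dz":0.02,"roll":0,"fingers":1},{"dx":0,"dy":0,"dz":0,"roll":0,"fingers":1},{"dx":0,"dy":0,"dz":0,"roll":0,"fingers":0.3},{"dx":0,"dy":0,"dz":0,"roll":0,"fingers":0.3},{"dx":0,"dy":0,"dz":0,"roll":0,"fingers":0.3},{"dx":0,"dy":0,"dz":0,"roll":0,"fingers":0.3},{"dx":0,"dy":0,"dz":0,"roll":0,"fingers":0.3},{"dx":0,"dy":0,"dz":-0.3,"roll":0,"fingers":0.3},{"dx":0,"dy":0,"dz":-0.5,"roll":0,"fingers":0.3},{"dx":0,"dy":0,"dz":-0.7,"roll":0,"fingers":0.3},{"dx":0,"dy":0,"dz":-0.8,"roll":0,"fingers":0.3},{"dx":0,"dy":0,"dz":-0.8,"roll":0,"fingers":0.3},{"dx":0,"dy":0,"dz":-0.3,"roll":0,"fingers":0.3},{"dx":-0.68,"dy":-0.25,"dz":0,"roll":0,"fingers":0.3},{"dx":-0.68,"dy":-0.25,"dz":0,"roll":0,"fingers":0.3},{"dx":-0.68,"dy":-0.25,"dz":0,"roll":0,"fingers":0.3},{"dx":-0.68,"dy":-0.25,"dz":0,"roll":0,"fingers":0.3},{"dx":-0.68,"dy":-0.25,"dz":0,"roll":0,"fingers":0.3},{"dx":-0.68,"dy":-0.25,"dz":0,"roll":0,"fingers":0.3},{"dx":-0.68,"dy":-0.25,"dz":0,"roll":0,"fingers":0.3}]}}

```text
time: 26.27
tool_pos: [0.4433, -0.1275, 0.175]
tcp_rot: [-1.796, -2.577, 0.0]
wrist_force: [1.0, -0.1, -0.2]
width: 0.697
```

```bash
python3 - <<'E'
from seat import *
st();show("pics/end.png",[],[.45,.07,.02],w=80,h=100,f=5)
E
```

```text
t 26.27 tcp [ 0.4433 -0.1275  0.175 ] theta 20.2 tilt [-0.001  0.    -1.   ] F [ 1.  -0.1 -0.2] w 0.697 q [-0.33 -0.13  2.08  0.    1.19 -0.69]
top 210 199
side 242 84
```

View pics/end.png

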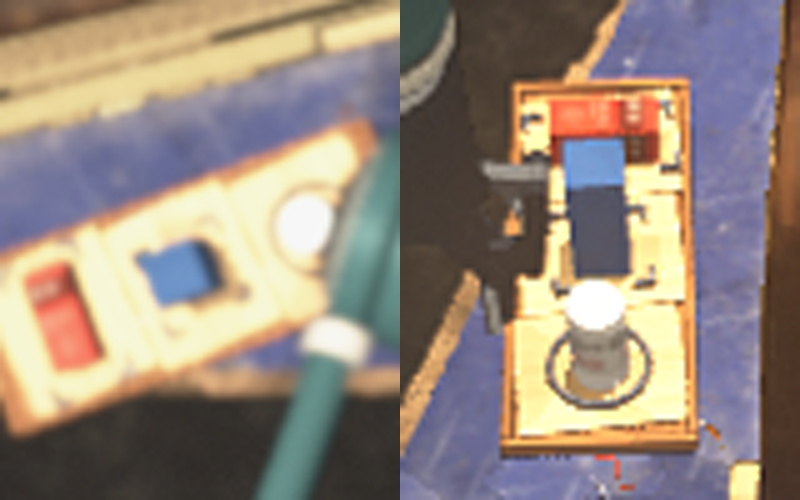

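All three are in their seats. One numeric check from the same top camera against the seat centres it measured, including the parts that stay, then hand in.

```bash
python3 - <<'E'
from h import *; from m import rect
c=dict(np.load("tops.npz"));C=cloud(c);o=dict(np.load("top0.npz"))
for k,top,s,r in(("red",.04,(.409,.163),.05),("blue",.095,(.4375,.08),.035),("can",.072,(.468,-.002),.03)):
    q=rect(c,top,s,r,top-.012,top+.02);print(k,"centre",q[1],"seat",s,"size",q[2],q[3])
    m=(np.hypot(C[...,0]-q[1][0]/1e3,C[...,1]-q[1][1]/1e3)<.01)&(C[...,2]>.03);print("  top z",np.median(C[...,2][m]).round(4))
for k,s in dict(reel=(.557,-.243),yel=(.542,-.387),white=(.645,-.337)).items():
    lo={"reel":.03,"yel":.026,"white":.01}[k];print(k,[rect(x,.03,s,.055,lo,.06)[1].tolist() for x in(o,c)])
E
```

```text
red centre [411.2 162.4] seat (0.409, 0.163) size [69.6 32.7] 19.0
  top z 0.0406
blue centre [439.5  78.3] seat (0.4375, 0.08) size [36.8 37.6] 21.2
  top z 0.0938
can centre [469.1  -2.3] seat (0.468, -0.002) size [32.  33.7] 71.3
  top z 0.07
reel [[555.8, -245.3], [555.8, -245.3]]
yel [[542.4, -391.3], [542.4, -391.2]]
white [[640.8, -330.0], [640.7, -329.9]]
```

```bash
python3 -c "
from workcell import bot
print(bot.finish_job())"
```

```text
the job is handed in; nothing more can be done
None
```

I put all three parts in their tray seats in the order asked: small red carton, capacitor can, then tall blue carton. I handed the job in at about 26 s of the 123 s allowed.

**Last checks (top camera, gripper clear and touching nothing):**
- **Centring:** each part is within about 3 mm of its seat centre, against roughly 10 mm of clearance.
- **Seating:** the tops read 41, 70 and 94 mm, against 40, 72 and 95 mm expected, so all three are flat on the floor. The red carton is lined up lengthwise with the tray (19° against about 20°).
- **Other parts:** the reel, the longer carton and the flat carton have not moved (within 0.1 mm). I did not measure the purple and turquoise look-alikes, but the hand never went to them.

**What failed or disagreed:**
- **First grasp:** it closed on nothing, because the fingertips sit about 33 mm above the reported TCP. I measured that by depth, allowed for it, and every later grasp held.
- **Cameras:** the two views disagree by about 6 mm across the bench. I used their mean and checked each part against its seat before lowering it.
- **Rejected moves:** the first two move calls were refused for missing fields, and nothing moved.

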